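# Clamp a bored blank with a C-washer and hand knob

## Task

Clamp the bored aluminium blank on its pallet: take the larger of the two slotted washers by its tab, lay it flat on the blank under the raised knob and slide it gently in until its slot is fully home on the stud. Then wind the knob down clockwise until you feel it bite, give it one eighth of a turn more and no further, and let go; leave the other things where they lie.

Things in the scene. Friction and masses are not known exactly. Their poses are not given: they have to be found in the camera images.
- dock: Set-up station bolted to the bench, does not move: a dark steel docking plate 200 x 200 x 14 mm, a round aluminium pallet 148 mm across and 16 mm high on it (its top 30 mm above the bench) and a round spigot 54 mm across that locates the blank's bore. Origin: centre, on the bench. z up.
- blank: The workpiece: a turned aluminium ring, 124 mm outside, 58 mm bore, 25 mm thick, 0.63 kg, loose but already sitting flat on the pallet round the spigot (2 mm play). Origin: centre of its underside, 30 mm above the bench; its flat top face lies 55 mm above the bench.
- stud: Upright threaded steel stud 16 mm across in the middle of the dock, fixed. Origin: on its axis, at bench height to within 0.65 mm (set by hand, so the height of stud and knob, and with it the point of bite, differs each time). Its top lies inside the knob.
- knob: Hand knob on the stud; origin on the axis, at the underside of its steel flange (38 mm across, 8 mm high). A 25 mm hub carries the black four-lobed grip, 30 to 54 mm above the origin, 36 mm across its flat sides (along its x and y), 44 mm over corners. Clockwise from above tightens, lowering it 4 mm per turn. Starts with the flange 9.5 to 11 mm above the blank, 2.4 to 4.7 rad before the bite.
- knob_grip (a point): On the knob's axis, middle of the grip, 42 mm above the knob's origin; axes as the knob's. The knob turns freely at about 0.03 Nm; past the bite on the washer the torque climbs steeply, 0.3 to 0.6 Nm per radian, and the clamping force about 46 N per radian. It stays where it is left.
- washer: Larger steel slotted washer, loose, 0.3 kg: disc 76 mm across, 8 mm thick; slot 19 mm wide, open towards +x, ending squarely 8 mm behind the origin, so the origin is on the stud's axis when the slot is home. Origin: centre of the disc's underside. A tail 24 mm wide reaches 80 mm from the origin on -x and carries the grip tab. It passes under the knob with 1.5 to 3 mm to spare.
- washer_tab (a point): Middle of the larger washer's upright grip tab, 66 mm behind the washer's origin on -x, 23 mm above its underside; axes as the washer's. The tab is 24 mm long (x), 10 mm thick (y), and stands from 8 to 38 mm above the underside.
- small_washer: Bystander: a smaller slotted washer of the same form, disc 50 mm across, 6 mm thick, slot 11 mm (too narrow for this stud), tab 18 x 9 x 26 mm, overall 81 mm long; not needed. Origin: centre of the disc's underside. The two washers may lie either way round.
- round_bar: Bystander: a dark steel bar end 70 mm across, 30 mm high, 0.9 kg. Origin: centre of its underside.
- wrench: Bystander: a steel open-ended wrench about 180 mm long lying on the bench along its x. Origin: underside.
There are look-alikes about, which are no part of the job. Leave any purple or turquoise look-alike of the washer alone.

How it is judged (in metres and radians):
On the way, in this order (a step that is already met when the one before it is completed fails the run):
1. the larger washer lies flat on the blank with its slot home on the stud, the knob not yet bearing on it (horizontal distance between washer and stud below 0.004 m and z of washer in the frame of blank between 0.023 and 0.027 m and angle between washer's own z axis and vertical below 0.05 rad and contact force between knob and washer below 2 N), for 0.2 s.
2. the knob has bitten on the washer (contact force between knob and washer above 4 N), for 0.1 s.
At the end, for the whole second after the job is handed in: The knob bears on the larger washer with 20 to 54 N (25 to 67 degrees past the bite); the washer lies flat on the blank (within 2 mm, tilt under 0.05 rad), origin within 4 mm of the stud's axis; the blank still sits on the pallet within 5 mm of its centre; all at rest (contact force between knob and washer between 20 and 54 N and horizontal distance between washer and stud below 0.004 m and z of washer in the frame of blank between 0.023 and 0.027 m and angle between washer's own z axis and vertical below 0.05 rad and z of blank in the frame of dock below 0.032 m and horizontal distance between blank and dock below 0.005 m and linear speed of washer below 0.01 m/s and angular speed of knob below 0.05 rad/s); the robot touches nothing.
It fails at once if the knob is overtightened (more than 85 N on the washer) (contact force between knob and washer above 85 N).
It fails at once if the washer is rammed against the stud while the knob is still off it (more than 50 N) (contact force between washer and stud above 50 N and contact force between knob and washer below 2 N).
It fails at once if a bystander (smaller washer, bar end or wrench) is moved more than 20 mm (distance of any of small_washer, round_bar, wrench from where it was at the start of the episode above 0.02 m).
It also fails if it takes over 72 s, if anything falls off the work surface, if the arm or the gripper's body presses on something with over 40 N, if the wrist force passes 120 N, or if a joint passes its speed limit or range.

## Robot

A 6-joint arm with a two-finger parallel gripper is mounted at the origin on the work surface. World frame = base frame: x ahead of the robot, y to its left, z up, the work surface at z = 0. Lengths are in m, angles in degrees, forces in N, time in s.
With the tool pointing down it reaches from about 0.4 to 0.825 m from the base axis. Payload 7 kg.
Tool frame: the origin (TCP) lies midway between the tips of the shut fingers; the grasp point (between the pads) lies r.grasp_offset behind it (r.grasp_offset is the distance from the TCP to the grasp point, in m); z points along the fingers, y is the direction in which the jaws open and shut (so a half turn about z gives the same grasp; the last joint's range is limited). The gripper opens to 88 mm and grips with 3 to 60 N. Pads are 19 mm wide; open, the fingers measure 130 mm over their backs; the gripper's body (78 mm by 193 mm) begins 47 mm behind the grasp point.
Start: joints at [-49.899, 20.546, 0.682, 0, -70.136, -16.507], TCP at [0.27, -0.619, 0.19] pointing down, gripper open.
Joint ranges: [-176.03, 176.03], [-82.01, 121.73], [-58.28, 71.71], [-173.87, 95.51], [-174.79, -0.11], [-173.66, 173.66]. Speed limits (degrees/s): [136.94, 136.94, 172.46, 180, 180, 180].

## Interface

Orientations are given as [roll, pitch, yaw] about the fixed x, y, z axes, in that order (R = Rz(yaw) Ry(pitch) Rx(roll)).
In Python, from plant import status, imaging, r gives the robot as it stands.
- The arm moves only by the tool apply_moves, never from a script. Its argument "moves" is a list of rows, each a list of 6 numbers: the shift along the tool's x, y, z in units of 200 mm (1.0 is 200 mm), then the turn, a rotation vector about the tool's x, y, z in units of 90 degrees (1.0 is 90 degrees). In form: [[tx, ty, tz, rx, ry, rz], ...]. A call has 1 to 12 rows; each row is the pose to reach, as a shift and turn from the pose measured when the call began, along the tool's axes at that moment; what a row does not reach only later rows make up. A row lasts 1/8 s, in which the tool goes at most 62.5 mm and 10.7 degrees, less where a joint would pass 70% of its speed; a pose out of reach is approached as far as the arm can. A call with a number of a shift or a turn outside -1 to 1 is refused whole. A call with a gripper value outside its range is refused whole. "hand" is the closure, from -1 (fully open) to 1 (shut), set as the call begins (left out, the last holds). The fingers move at their own pace and stop on an object; "grip_force" is the grip in N (left out, the last holds). Time passes only in rows, so rows that repeat a pose let the fingers close. It gives the time, the measured TCP pose, the force and the opening at its end, in the units of the state.
- status.get_state(): the state, without advancing time (a new reading comes with each control period).
- imaging.capture(name): name is "scene" or "top" or "wrist"; returns (picture, depth): 384x512x3 uint8, blue, green, red; 384x512 float32, m along the optical axis (not along the pixel's ray), 0 where there is no reading.
- imaging.camera_info(name): a dict with "fx", "fy", "cx", "cy" (pixels), "T" (4x4, takes a point from camera to world coordinates). Camera axes: x right, y up, looking along -z (the intrinsics and any distortion apply to the point x, -y, -z); pixel columns grow to the right and rows downward; lengths in m; the calibration is good to about 2 mm. A picture is of the moment at which its call begins: read the wrist's pose just before it. camera_info takes no time and is no camera call; for the wrist camera it gives the pose at the moment of the call.
- r.close_job(): hands the job in, once; it reports no verdict.
The state is a dict: "time_s": time; "joints": joint angles; "qd": joint speeds; "joint_torque": joint torques, N m; "tcp_pos": TCP position; "eef_rot": TCP orientation; "contact_force": force on the tool from outside, world axes, zero at the start; "moment": the same for the moment, N m; "gripper_width": finger opening in m.
Only numpy, scipy, OpenCV 4.12 (cv2) and the standard library are available. Lean on these libraries where they do the work, as an engineer would, in place of code of your own. Each camera call takes 0.05 s, during which the arm holds its last target.

## Working session

There is one attempt and no reset: what is moved stays moved. The work goes in short steps, Python scripts to look and compute and a tool call to move; the robot and the scene stay as the last step left them, time stands still between calls to the robot, and variables do not carry over. Pictures are saved under pics/ and viewed, and the job is handed in when it is done.

Besides the shell and the picture viewer there is one more tool, called after "Call:" as a command line: name --pt "numbers of a row" for each row, then --argument value for the rest. apply_moves: Moves the arm, as the interface text tells. Its arguments: {"type":"object","properties":{"moves":{"type":"array","items":{"type":"array","items":{"type":"number"}}},"hand":{"type":"number"},"grip_force":{"type":"number"}},"required":["moves"]}

```bash
ls; mkdir -p pics
python3 - <<'E'
from plant import status, imaging, r
import cv2
print(status.get_state(), r.grasp_offset)
for n in ("scene","top","wrist"):
    i=imaging.camera_info(n);print(n,i)
    p,d=imaging.capture(n);cv2.imwrite(f"pics/{n}0.png",p)
    import numpy as np; np.save(f"pics/{n}0.npy",d)
E
```

```text
pics
{'time_s': 0.0, 'joints': array([-4.99004788e+01,  2.05901303e+01,  6.33624775e-01, -2.09540665e-02,
       -7.01362206e+01, -1.65081615e+01]), 'qd': array([ 0.01934235,  0.02772347, -0.07905781,  0.01713294,  0.06171421,
        0.07918835]), 'joint_torque': array([-1.62929398e-03, -5.82717812e+01,  2.93046552e+01,  6.99687481e+00,
        6.84214581e-03, -1.89465595e-04]), 'tcp_pos': array([ 0.26990663, -0.6180803 ,  0.18903372]), 'eef_rot': array([ 1.79905498e+02, -7.46471646e-03, -1.56415770e+02]), 'contact_force': array([-0.26111251,  0.140339  , -0.1677621 ]), 'moment': array([ 0.00190822, -0.00160088, -0.00208024]), 'gripper_width': 0.08756805288278553} 0.0188
scene {'fx': 412.6506134407355, 'fy': 412.6506134407355, 'cx': 256.5126119858329, 'cy': 191.8416401823748, 'T': array([[-0.6693803 , -0.43642549,  0.60121777,  1.37463568],
       [ 0.74263506, -0.41548269,  0.52523072,  0.72718241],
       [ 0.0205715 ,  0.79806449,  0.60222079,  0.88008867],
       [ 0.        ,  0.        ,  0.        ,  1.        ]])}
top {'fx': 426.33856974675086, 'fy': 426.33856974675086, 'cx': 260.7627234021036, 'cy': 188.43604790729393, 'T': array([[-0.01585489,  0.99541841, -0.09429111,  0.49538072],
       [-0.9997032 , -0.01752605, -0.01692174,  0.04936197],
       [-0.01849677,  0.09399483,  0.99540084,  1.30553364],
       [ 0.        ,  0.        ,  0.        ,  1.        ]])}
wrist {'fx': 290.3714755425648, 'fy': 290.3714755425648, 'cx': 257.414205632113, 'cy': 197.14030842701837, 'T': array([[-0.40005788, -0.8808566 , -0.25307182,  0.20120132],
       [ 0.9164875 , -0.38387412, -0.11265575, -0.64858931],
       [ 0.00208584, -0.27700598,  0.96086593,  0.38432656],
       [ 0.        ,  0.        ,  0.        ,  1.        ]])}
```

View pics/scene0.png

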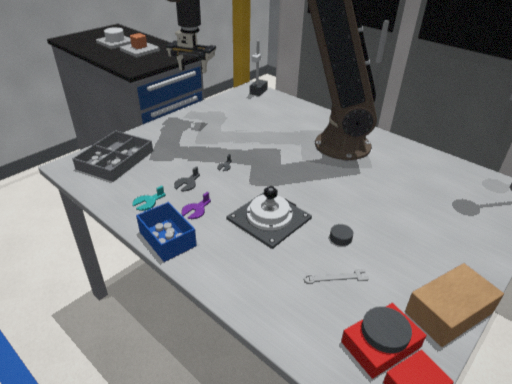

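View pics/top0.png

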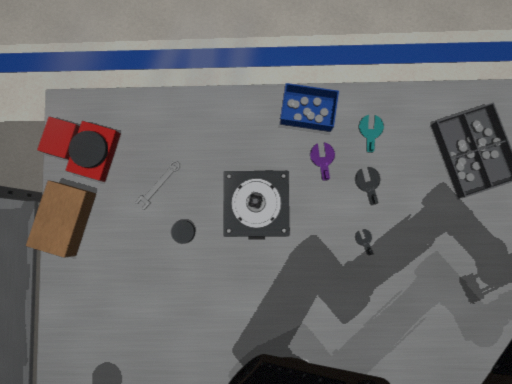

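View pics/wrist0.png

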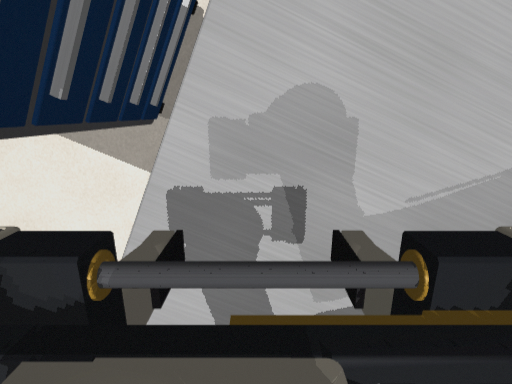

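Could be taken for the washer, in the top view: purple (322,155), turquoise (371,130), larger grey (368,183), smaller grey (364,240). By the description I choose the grey one at (368,183). Next I check it in a crop and measure it.

```bash
cat > h.py <<'E'
import numpy as np, cv2
from plant import status, imaging, r
from scipy.spatial.transform import Rotation as R
def ray(info,u,v):
    d=np.array([(u-info["cx"])/info["fx"],-(v-info["cy"])/info["fy"],-1.0])
    T=info["T"]; return T[:3,3],T[:3,:3]@d
def onplane(info,u,v,z):
    o,d=ray(info,u,v); return o+d*(z-o[2])/d[2]
def depthpt(info,u,v,dep):
    o,d=ray(info,u,v); return o+d*dep
def proj(info,p):
    T=info["T"]; c=T[:3,:3].T@(np.asarray(p)-T[:3,3])
    return info["cx"]+info["fx"]*c[0]/-c[2], info["cy"]-info["fy"]*c[1]/-c[2]
def tool():
    s=status.get_state(); return np.array(s["tcp_pos"]), R.from_euler("xyz",s["eef_rot"],degrees=True)
def need(pos,yaw,roll=180.0):
    """tool move row to put TCP at pos pointing down with given yaw (deg), in move units"""
    p,q=tool()
    t=q.inv().apply(np.asarray(pos)-p)/0.2
    rv=(q.inv()*R.from_euler("xyz",[180,0,yaw],degrees=True)).as_rotvec()/(np.pi/2)
    return np.round(np.r_[t,rv],4)
E
python3 - <<'E'
from h import *
p=cv2.imread("pics/top0.png");d=np.load("pics/top0.npy");i=imaging.camera_info("top")
g=cv2.cvtColor(p,cv2.COLOR_BGR2GRAY)
hsv=cv2.cvtColor(p,cv2.COLOR_BGR2HSV)
m=((g<85)).astype(np.uint8)*255
sub=np.zeros_like(m);sub[160:262,345:390]=m[160:262,345:390]
cs,_=cv2.findContours(sub,cv2.RETR_EXTERNAL,cv2.CHAIN_APPROX_NONE)
for c in cs:
    if cv2.contourArea(c)<40: continue
    print(cv2.contourArea(c),cv2.boundingRect(c),cv2.minAreaRect(c))
    w=np.array([onplane(i,u,v,0.008)[:2] for u,v in c[:,0]],np.float32)
    print(cv2.minAreaRect(w))
for (u,v) in [(256,201),(368,183),(364,240),(160,185),(183,231),(322,155)]:
    print(u,v,d[v,u],depthpt(i,u,v,d[v,u]).round(4))
crop=cv2.resize(p[110:265,290:400],None,fx=5,fy=4.5 and 5,interpolation=cv2.INTER_CUBIC)
cv2.imwrite("pics/crop1.png",crop[:600] if 0 else cv2.resize(crop,(426,600)))
c2=cv2.resize(p[160:250,210:300],None,fx=6,fy=6,interpolation=cv2.INTER_CUBIC);cv2.imwrite("pics/crop2.png",c2)
E
```

```text
731.5 (348, 229, 42, 33) ((368.4999694824219, 245.0), (40.99999237060547, 31.999996185302734), -0.0)
((0.4409496486186981, -0.24982663989067078), (0.12220992147922516, 0.09695309400558472), 87.48029327392578)
477.5 (355, 167, 25, 38) ((367.0, 185.5), (37.0, 24.0), 90.0)
((0.6220646500587463, -0.25217756628990173), (0.07291245460510254, 0.113338902592659), 87.6052474975586)
256 201 1.1888506 [0.5728 0.0834 0.1191]
368 183 1.2985513 [ 0.6291 -0.2555  0.0085]
364 240 1.2779337 [ 0.4571 -0.2357  0.0132]
160 185 1.3138468 [0.6347 0.3818 0.0045]
183 231 1.2748021 [0.4926 0.3056 0.0289]
322 155 1.319712 [ 0.7198 -0.1196 -0.0019]
```

View pics/crop1.png

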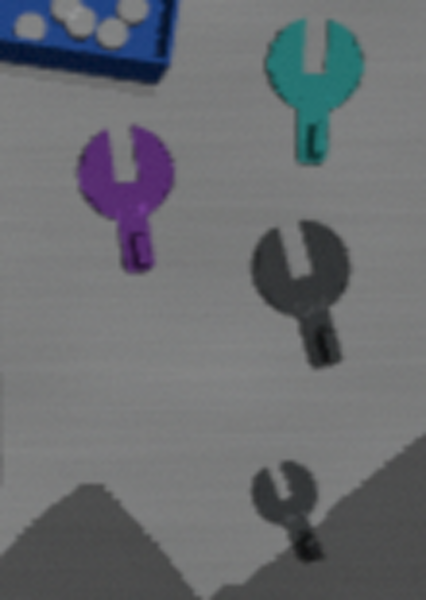

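View pics/crop2.png

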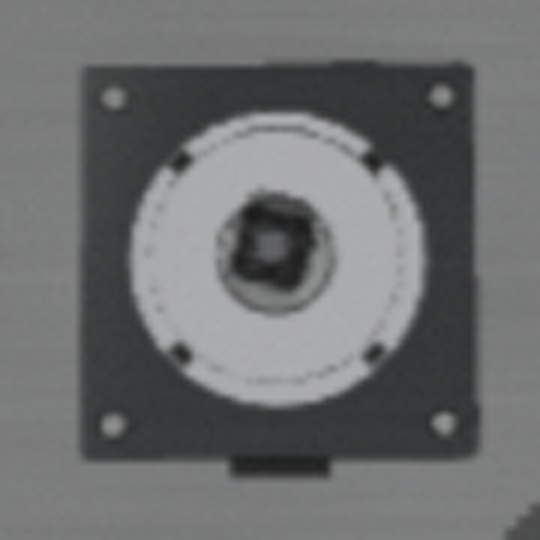

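Run:
```python
from h import *
i=imaging.camera_info("top")
c=onplane(i,367.5,179.2,.008);t=onplane(i,372.7,199.9,.038)
d=c-t; yaw=np.degrees(np.arctan2(d[1],d[0]));print(c,t,yaw,np.linalg.norm(d[:2]))
for s,z in ((256,65),): pass
w=imaging.camera_info("wrist");p,q=tool()
for z in (0,-.06,-.12,-.19): print(z,proj(w,p+[0,0,z]))
k=onplane(i,210+272/6,160+243/6,.119);print("knob",k)
dk=onplane(i,210+278/6,160+260/6,.03);print("dock",dk)
print(need([t[0]-.02,t[1]-.005,.19],-165))
```

```text
[ 0.64084831 -0.25453487  0.008     ] [ 0.57547142 -0.26042752  0.038     ] 5.150352759743452 0.06564190951414052
0 (np.float64(257.39613004923103), np.float64(222.4471512635355))
-0.06 (np.float64(257.27784716419444), np.float64(198.82221614645368))
-0.12 (np.float64(257.2016983431041), np.float64(183.61282252247727))
-0.19 (np.float64(257.14124322014123), np.float64(171.5379702980799))
knob [0.57425031 0.08521253 0.119     ]
dock [0.5716112  0.08502917 0.03      ]
[-2.0142e+00  1.0452e+00 -2.8000e-03  8.0000e-04 -2.0000e-04  9.5500e-02]
```

Call:
apply_moves --pt "-0.3 0.15 0 0 0 0.05" --pt "-0.6 0.3 0 0 0 0.1" --pt "-0.9 0.45 0 0 0 0.1" --pt "-1 0.52 0 0 0 0.1" --pt "-1 0.52 0 0 0 0.1" --hand -1

```text
time_s: 0.78
tcp_pos: [0.4131, -0.4407, 0.1894]
eef_rot: [179.9, -0.0, -165.2]
contact_force: [-0.5, -0.5, -0.2]
gripper_width: 0.0877
```

Run:
```python
from h import *
s=status.get_state();print(s["joints"],tool()[0],s["eef_rot"]);print(need([.555,-.265,.18],-165))
```

```text
[-2.83802876e+01  1.40003092e+01 -8.61976681e+00 -6.17693297e-02
 -6.74385550e+01 -4.68054126e+01] [ 0.4131421  -0.44073319  0.18938841] [ 1.79918292e+02 -3.72512968e-03 -1.65209426e+02]
[-9.101e-01  6.684e-01  4.780e-02  9.000e-04 -0.000e+00 -2.300e-03]
```

Call:
apply_moves --pt "-0.25 0.18 0 0 0 0" --pt "-0.5 0.36 0.02 0 0 0" --pt "-0.75 0.54 0.04 0 0 0" --pt "-0.91 0.67 0.05 0 0 0" --pt "-0.91 0.67 0.05 0 0 0" --pt "-0.91 0.67 0.05 0 0 0"

```text
time_s: 1.52
tcp_pos: [0.5545, -0.2652, 0.1793]
eef_rot: [179.9, -0.0, -165.2]
contact_force: [-0.5, 0.2, 0.4]
gripper_width: 0.0875
```

Run:
```python
from h import *
s=status.get_state();print(s["joints"],tool()[0],s["eef_rot"],np.abs(s["qd"]).max())
i=imaging.camera_info("wrist");np.save("pics/w1i.npy",i,allow_pickle=True)
p,d=imaging.capture("wrist");cv2.imwrite("pics/w1.png",p);np.save("pics/w1.npy",d)
```

```text
[ -7.42767786  15.37824279  -8.09592423  -0.07310937 -66.59657126
 -67.7552582 ] [ 0.55452749 -0.26522618  0.17932717] [ 1.79911147e+02 -4.01032830e-02 -1.65211986e+02] 1.1068576583024121
```

View pics/w1.png

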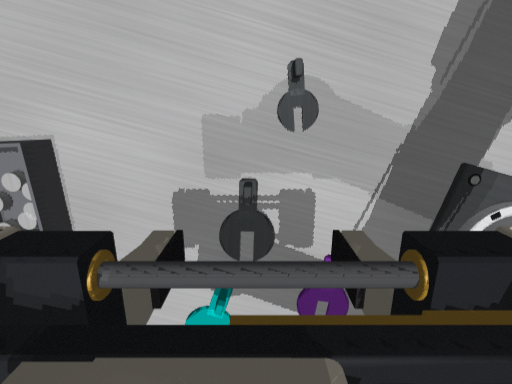

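Run:
```python
from h import *
p=cv2.imread("pics/w1.png")
cv2.imwrite("pics/w1c.png",cv2.resize(p[165:275,195:305],None,fx=5.4,fy=5.4,interpolation=cv2.INTER_CUBIC))
g=cv2.cvtColor(p,cv2.COLOR_BGR2GRAY)
for v in (180,186,193,200,207,215,236,245,255): print(v,g[v,205:290:3])
```

```text
180 [173 172 173 173 173 172 171 174 173 174 172 170  52  57  59  61  67  87
 175 175 176 180 181 180 178 180 180 176 175]
186 [177 177 175 175 172 173 178 180 177 175 175 168  76  42  43  43  71  54
 173 172 175 177 178 178 181 180 181 179 180]
193 [108 109 172 171 171 172 171 172 176 177 178 170  76  66  75  70  73  63
 179 178 177 176 175 174 177 112 113 110 111]
200 [108 111 111 109 137 108 138 111 141 109 137  97  58  43  46  41  57  54
 139 116 141 114 140 113 141 116 116 116 114]
207 [112 109 108 108 110 110 111 112 109 108 110  92  47  47  46  48  45  57
 110 110 111 112 111 110 108 110 110 114 114]
215 [108 110 111 110 108 107 108 111  33  46  48  48  51  48  51  49  47  48
  49  48  61 173 176 176 176 109 109 111 110]
236 [110 110 110 110 108  45  46  48  46  47  47  48  92 110 111 110 103  49
  46  48  50  46  48  63 108 108 108 108 109]
245 [114 111 112 110 107 105  39  47  47  47  47  46 108 107 108 106  85  48
  46  47  48  46  45 104 104 107 107 139 171]
255 [111 112 112 108 107 109 106 107  57  46  46  46 109 111 111 110  66  48
  44  46  80 108 108 107 105 105 106 104 105]
```

View pics/w1c.png

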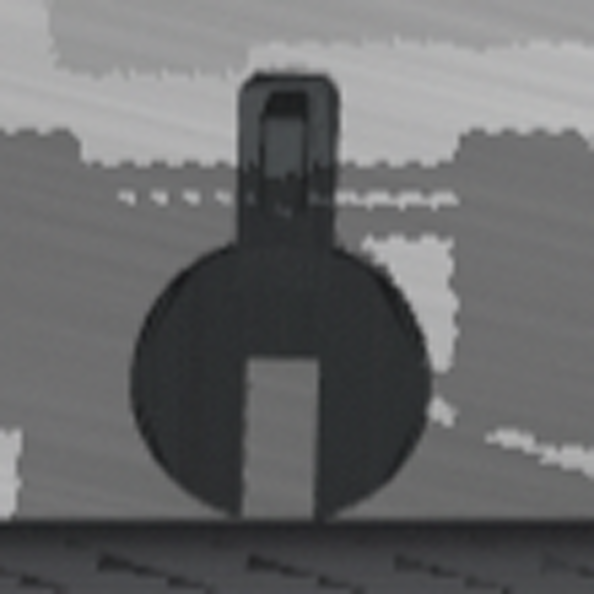

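Run:
```python
from h import *
p=cv2.imread("pics/w1.png");i=np.load("pics/w1i.npy",allow_pickle=True).item()
g=cv2.cvtColor(p,cv2.COLOR_BGR2GRAY)
def edge(v,us,lo,hi):  # subpixel x crossings of level 78
    row=g[v].astype(float);out=[]
    for u in range(lo,hi):
        a,b=row[u]-78,row[u+1]-78
        if a*b<0: out.append(u+a/(a-b))
    return out
rim=[];sl=[];sr=[];tl=[];tr=[]
for v in range(180,260):
    e=edge(v,0,205,290)
    if v>=216 and len(e)>=2: rim+= [(e[0],v),(e[-1],v)]
    if v>=234 and v<258 and len(e)==4: sl.append((e[1],v));sr.append((e[2],v))
    if 196<=v<208: tl.append((e[0],v));tr.append((e[-1],v))
W=lambda a,z:np.array([onplane(i,u,v,z)[:2] for u,v in a])
R_=W(rim,.008)
A=np.c_[2*R_,np.ones(len(R_))];s=np.linalg.lstsq(A,(R_**2).sum(1),rcond=None)[0]
rad=np.sqrt(s[2]+s[0]**2+s[1]**2);print("disc",s[:2],rad)
for n,a in(("sl",sl),("sr",sr),("tl",tl),("tr",tr)):
    if len(a)<3: print(n,len(a));continue
    w=W(a,.008);l=cv2.fitLine(w.astype(np.float32),cv2.DIST_L2,0,.01,.01).ravel();l[:2]*=np.sign(l[0]);print(n,np.degrees(np.arctan2(l[1],l[0])),w.mean(0))
if sl: print("slot width",np.linalg.norm(W(sl,.008).mean(0)-W(sr,.008).mean(0)))
# slot end row near col 247
col=g[:,247].astype(float);print([ (v,col[v]) for v in range(226,240)])
ve=[v+(78-col[v])/(col[v+1]-col[v]) for v in range(226,240) if col[v]<78<=col[v+1]][0];print("slot end",onplane(i,247,ve,.008))
# tab top
for u,v in [(244.5,184.5),(251,184.5),(244,203),(251,203)]: print("tab",onplane(i,u,v,.038))
print(i["T"][:3,3],tool())
```

```text
disc [ 0.64107414 -0.25760954] 0.038236934890711456
sl 12.044493 [ 0.65724422 -0.262928  ]
sr 12.4149065 [ 0.65259136 -0.24522535]
tl 12.896312 [ 0.59597039 -0.27993462]
tr 11.854956 [ 0.58985849 -0.25671331]
slot width 0.018303900037227577
[(226, np.float64(49.0)), (227, np.float64(49.0)), (228, np.float64(50.0)), (229, np.float64(48.0)), (230, np.float64(47.0)), (231, np.float64(75.0)), (232, np.float64(105.0)), (233, np.float64(107.0)), (234, np.float64(107.0)), (235, np.float64(109.0)), (236, np.float64(111.0)), (237, np.float64(107.0)), (238, np.float64(106.0)), (239, np.float64(106.0))]
slot end [ 0.63381724 -0.25862767  0.008     ]
tab [ 0.56422401 -0.27831963  0.038     ]
tab [ 0.56225276 -0.27083394  0.038     ]
tab [ 0.58674662 -0.27329733  0.038     ]
tab [ 0.58458575 -0.26508703  0.038     ]
[ 0.48206139 -0.2847812   0.3745448 ] (array([ 0.55434278, -0.26557181,  0.17945131]), Rotation.from_matrix(array([[-9.67078696e-01, -2.54476162e-01, -8.23637095e-04],
                            [-2.54477076e-01,  9.67077911e-01,  1.31592703e-03],
                            [ 4.61649182e-04,  1.48220176e-03, -9.99998795e-01]])))
```

Run:
```python
from h import *
print(need([.5764,-.2717,.06],-167.7),need([.5764,-.2717,.0115],-167.7))
```

```text
[-9.910e-02 -5.860e-02  5.971e-01  9.000e-04 -3.000e-04  2.710e-02] [-9.920e-02 -5.890e-02  8.396e-01  9.000e-04 -3.000e-04  2.710e-02]
```

Call:
apply_moves --pt "-0.05 -0.03 0.2 0 0 0.027" --pt "-0.1 -0.06 0.4 0 0 0.027" --pt "-0.1 -0.06 0.55 0 0 0.027" --pt "-0.1 -0.06 0.6 0 0 0.027" --pt "-0.1 -0.06 0.6 0 0 0.027"

```text
time_s: 2.2
tcp_pos: [0.5762, -0.2728, 0.0596]
eef_rot: [179.9, -0.1, -167.7]
contact_force: [0.7, 0.3, 1.2]
gripper_width: 0.0876
```

Run:
```python
from h import *
i=imaging.camera_info("wrist");p,d=imaging.capture("wrist");cv2.imwrite("pics/w2.png",p)
s=status.get_state();print(s["tcp_pos"],s["eef_rot"],need([.5764,-.2717,.0115],-167.7))
```

```text
[ 0.57685771 -0.27278053  0.06048573] [ 1.79959487e+02  1.67030855e-02 -1.67721104e+02] [ 1.200e-03  5.600e-03  2.449e-01  5.000e-04  2.000e-04 -2.000e-04]
```

View pics/w2.png

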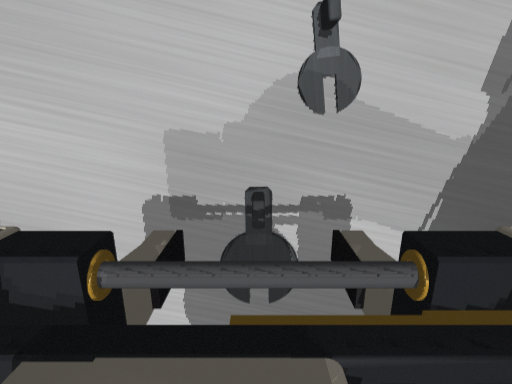

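The tab (258,205) is centred between the fingers (finger midpoint about column 258). Next I lower and grip.

Call:
apply_moves --pt "0 0.005 0.1 0 0 0" --pt "0 0.005 0.2 0 0 0" --pt "0 0.005 0.24 0 0 0" --pt "0 0.005 0.24 0 0 0" --pt "0 0.005 0.24 0 0 0"

```text
time_s: 2.88
tcp_pos: [0.5775, -0.272, 0.0138]
eef_rot: [-180.0, 0.1, -167.7]
contact_force: [0.4, -0.3, -0.1]
gripper_width: 0.0877
```

Call:
apply_moves --pt "0 0 0 0 0 0" --pt "0 0 0 0 0 0" --pt "0 0 0 0 0 0" --pt "0 0 0 0 0 0" --pt "0 0 0 0 0 0" --pt "0 0 0 0 0 0" --pt "0 0 0 0 0 0" --hand 1 --grip_force 55

```text
time_s: 3.75
tcp_pos: [0.5774, -0.272, 0.0137]
eef_rot: [-180.0, 0.1, -167.7]
contact_force: [0.0, -0.0, 0.5]
gripper_width: 0.0232
```

Call:
apply_moves --pt "0 0 0 0 0 0" --pt "0 0 0 0 0 0" --pt "0 0 0 0 0 0" --pt "0 0 0 0 0 0"

```text
time_s: 4.25
tcp_pos: [0.5775, -0.272, 0.0137]
eef_rot: [-180.0, 0.1, -167.7]
contact_force: [-0.3, -0.0, -0.1]
gripper_width: 0.0005
```

Run:
```python
from h import *
p,d=imaging.capture("wrist");cv2.imwrite("pics/w3.png",p)
p,d=imaging.capture("scene");cv2.imwrite("pics/s3.png",cv2.resize(p[100:250,80:280],None,fx=4,fy=4))
print(status.get_state())
```

```text
{'time_s': 4.35, 'joints': array([-7.75517810e+00,  2.60586765e+01, -1.60408418e+01, -4.01969509e-02,
       -4.78002146e+01, -6.99241946e+01]), 'qd': array([ 0.02256164,  0.00316211, -0.00834919, -0.06684811,  0.0007424 ,
       -0.04327295]), 'joint_torque': array([ 7.29264211e-04, -5.92461812e+01,  2.30669850e+01,  5.50446823e+00,
       -5.60690649e-02,  3.92331185e-05]), 'tcp_pos': array([ 0.57747412, -0.27199685,  0.0136971 ]), 'eef_rot': array([-1.79993598e+02,  1.04406156e-01, -1.67706342e+02]), 'contact_force': array([-0.61710671, -0.33699964,  0.18146   ]), 'moment': array([-0.02789251, -0.01051542, -0.06882193]), 'gripper_width': 0.000400000189926593}
```

View pics/w3.png

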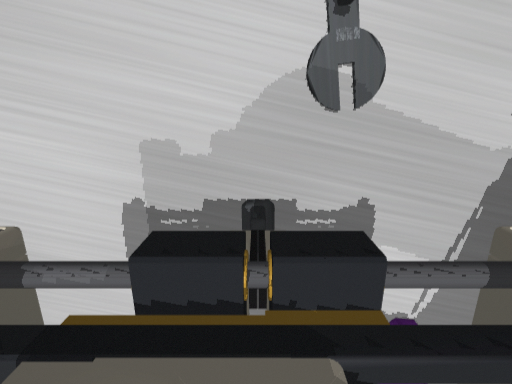

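View pics/s3.png

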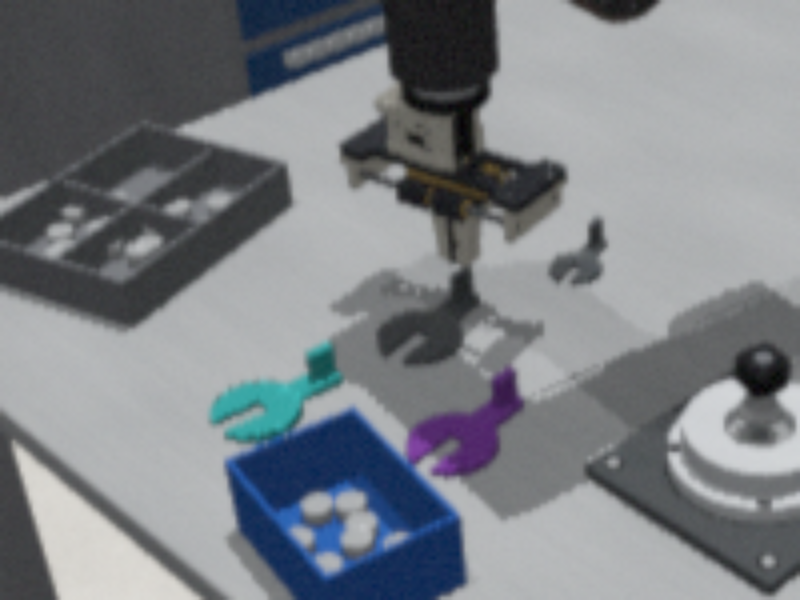

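Run:
```python
from h import *
i=imaging.camera_info("scene");p,d=imaging.capture("scene");np.save("pics/s4.npy",d);cv2.imwrite("pics/s4.png",cv2.resize(p[140:190,165:225],None,fx=12,fy=12,interpolation=cv2.INTER_NEAREST))
for P in ([.5775,-.272,.0137],[.5775,-.272,.0325],[.5766,-.2717,.038],[.5766,-.2717,.008],[.641,-.2576,.008]): print(P,proj(i,P))
for v in range(150,178,2):
    print(v,[tuple((depthpt(i,u,v,d[v,u])*1000).round().astype(int)) for u in range(186,204,3)])
```

```text
[0.5775, -0.272, 0.0137] (np.float64(195.32027096356276), np.float64(172.4778424605934))
[0.5775, -0.272, 0.0325] (np.float64(194.96819563920752), np.float64(168.24507340951357))
[0.5766, -0.2717, 0.038] (np.float64(195.10512506952435), np.float64(166.9278753512415))
[0.5766, -0.2717, 0.008] (np.float64(195.6639284433339), np.float64(173.68100040648415))
[0.641, -0.2576, 0.008] (np.float64(184.6937782249277), np.float64(182.5638052780612))
150 [(np.int64(609), np.int64(-273), np.int64(124)), (np.int64(615), np.int64(-250), np.int64(136)), (np.int64(608), np.int64(-241), np.int64(137)), (np.int64(1375), np.int64(727), np.int64(880)), (np.int64(587), np.int64(-235), np.int64(130)), (np.int64(573), np.int64(-236), np.int64(124))]
152 [(np.int64(493), np.int64(-426), np.int64(-1)), (np.int64(613), np.int64(-253), np.int64(126)), (np.int64(612), np.int64(-238), np.int64(132)), (np.int64(604), np.int64(-231), np.int64(132)), (np.int64(598), np.int64(-223), np.int64(132)), (np.int64(589), np.int64(-217), np.int64(131))]
154 [(np.int64(502), np.int64(-416), np.int64(-2)), (np.int64(589), np.
[... 2644 characters left out ...]
int64(585), np.int64(-265), np.int64(23)), (np.int64(555), np.int64(-284), np.int64(-1)), (np.int64(548), np.int64(-275), np.int64(0))]
174 [(np.int64(593), np.int64(-308), np.int64(-3)), (np.int64(589), np.int64(-295), np.int64(2)), (np.int64(588), np.int64(-279), np.int64(8)), (np.int64(582), np.int64(-269), np.int64(11)), (np.int64(569), np.int64(-267), np.int64(5)), (np.int64(559), np.int64(-262), np.int64(3))]
176 [(np.int64(604), np.int64(-295), np.int64(0)), (np.int64(603), np.int64(-279), np.int64(8)), (np.int64(594), np.int64(-273), np.int64(6)), (np.int64(586), np.int64(-265), np.int64(6)), (np.int64(577), np.int64(-259), np.int64(4)), (np.int64(564), np.int64(-257), np.int64(-2))]
```

View pics/s4.png

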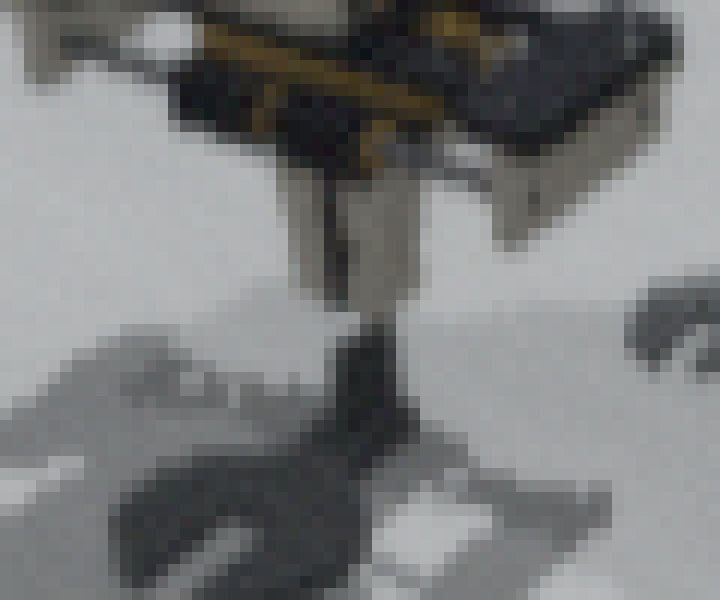

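Run:
```python
from h import *
i=imaging.camera_info("wrist");p,d=imaging.capture("wrist")
print(i["T"][:3,3])
for u,v in [(60,60),(100,150),(200,100),(345,60),(320,80),(257,207),(257,222),(257,250),(257,280),(200,240),(200,270),(320,270),(225,300)]: print(u,v,d[v,u],depthpt(i,u,v,d[v,u]).round(4))
print(proj(i,tool()[0]),proj(i,tool()[0]+[0,0,.0188]),proj(i,tool()[0]+[0,0,.04]))
cv2.imwrite("pics/w4.png",cv2.resize(p[190:320,180:340],None,fx=4.5,fy=4.5,interpolation=cv2.INTER_CUBIC))
```

```text
[ 0.50368297 -0.28817344  0.20875892]
60 60 0.19003278 [ 0.4987 -0.4214  0.0012]
100 150 0.20805971 [ 5.527e-01 -3.929e-01 -5.000e-04]
200 100 0.19776113 [ 5.038e-01 -3.281e-01  4.000e-04]
345 60 0.18394405 [ 0.4605 -0.2408  0.0079]
320 80 0.1884464 [ 0.475  -0.2528  0.0066]
257 207 0.20364021 [ 0.5657 -0.2749  0.0151]
257 222 0.18167786 [ 0.5678 -0.2744  0.0386]
257 250 0.18760711 [ 0.5869 -0.2703  0.0381]
257 280 0.08485288 [ 0.5495 -0.2783  0.134 ]
200 240 0.08698336 [ 0.5431 -0.2972  0.1288]
200 270 0.0773815 [ 0.5462 -0.2946  0.1399]
320 270 0.07653715 [ 0.539  -0.2636  0.1406]
225 300 0.080407985 [ 0.5542 -0.2863  0.1395]
(np.float64(257.4983979418383), np.float64(222.44605769362616)) (np.float64(257.51207087479605), np.float64(232.8430360299939)) (np.float64(257.53097385637886), np.float64(247.21697398577703))
```

View pics/w4.png

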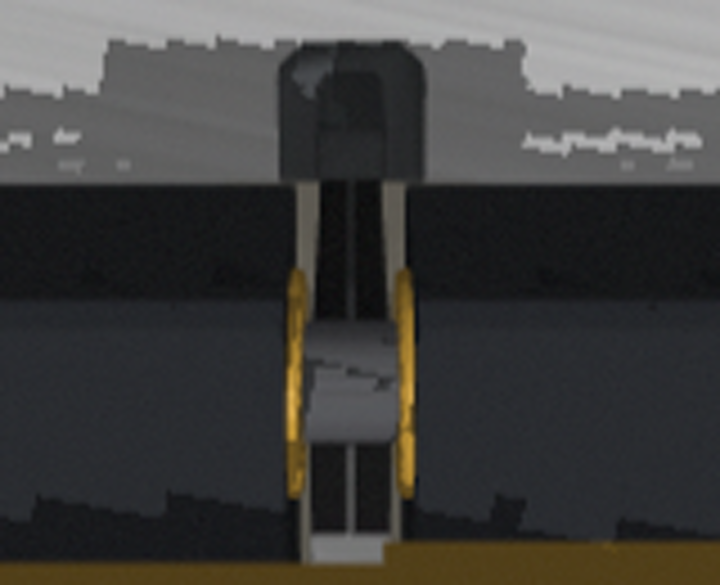

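The jaws shut on air. The wrist depth puts the tab top at z=0.038, and the scene view puts the real fingertips at about z=0.052, although the state reports 0.0137. So the real tips sit about 38 mm behind the reported TCP. I'll reopen, measure that offset and go lower in steps.

Call:
apply_moves --pt "0 0 0 0 0 0" --pt "0 0 0 0 0 0" --pt "0 0 0 0 0 0" --pt "0 0 0 0 0 0" --pt "0 0 0 0 0 0" --pt "0 0 0 0 0 0" --pt "0 0 0 0 0 0" --pt "0 0 0 0 0 0" --hand -1

```text
time_s: 5.45
tcp_pos: [0.5775, -0.272, 0.0137]
eef_rot: [-180.0, 0.1, -167.7]
contact_force: [-0.3, -0.3, 0.4]
gripper_width: 0.0752
```

Run:
```python
from h import *
i=imaging.camera_info("scene");p,d=imaging.capture("scene");cv2.imwrite("pics/s5.png",cv2.resize(p[130:190,160:230],None,fx=10,fy=10,interpolation=cv2.INTER_NEAREST))
print(status.get_state()["gripper_width"])
ys,xs=np.mgrid[140:185,165:225]
P=np.array([depthpt(i,u,v,d[v,u]) for u,v in zip(xs.ravel(),ys.ravel())])
t,q=tool();L=q.inv().apply(P-t)  # tool coordinates
ok=(abs(L[:,0])<.02)&(abs(L[:,1])>.03)&(abs(L[:,1])<.07)&(P[:,2]>.01)&(P[:,2]<.12)
for sgn in(-1,1):
    k=ok&(np.sign(L[:,1])==sgn);a=np.c_[xs.ravel(),ys.ravel(),(L*1000).round(0)][k];print(a[np.argsort(-a[:,4])][:14])
```

```text
0.07897454987287679
[[182. 161.  -9. -51. -38.]
 [185. 162.  -9. -37. -38.]
 [184. 162. -12. -39. -39.]
 [187. 160.   3. -36. -41.]
 [186. 160.   1. -40. -41.]
 [186. 161.  -6. -34. -42.]
 [184. 161. -10. -40. -43.]
 [181. 160. -12. -53. -43.]
 [181. 159.  -7. -56. -44.]
 [182. 160. -10. -49. -44.]
 [186. 159.   1. -40. -45.]
 [183. 161. -15. -40. -45.]
 [184. 160.  -8. -42. -45.]
 [187. 159.   4. -37. -45.]]
[[202. 168.  -7.  38. -37.]
 [206. 168.  -1.  51. -38.]
 [207. 167.   5.  51. -39.]
 [204. 168.  -9.  48. -41.]
 [205. 168.  -6.  50. -41.]
 [208. 166.   9.  53. -42.]
 [203. 168. -11.  46. -42.]
 [208. 165.  12.  51. -44.]
 [205. 167.  -7.  52. -46.]
 [206. 167.  -6.  55. -46.]
 [207. 166.   2.  54. -46.]
 [202. 167. -12.  42. -46.]
 [203. 167. -13.  47. -48.]
 [204. 167. -12.  51. -48.]]
```

View pics/s5.png

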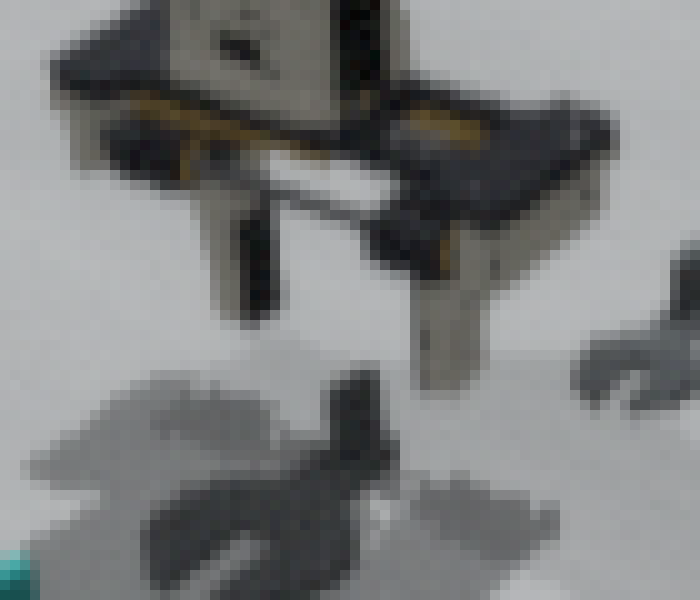

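Call:
apply_moves --pt "0 0 0.08 0 0 0" --pt "0 0 0.15 0 0 0" --pt "0 0 0.185 0 0 0" --pt "0 0 0.195 0 0 0" --pt "0 0 0.195 0 0 0" --pt "0 0 0.195 0 0 0"

```text
time_s: 6.25
tcp_pos: [0.5779, -0.272, -0.0249]
eef_rot: [-180.0, 0.1, -167.7]
contact_force: [0.1, -0.2, -0.7]
gripper_width: 0.0874
```

Run:
```python
from h import *
i=imaging.camera_info("scene");p,d=imaging.capture("scene");cv2.imwrite("pics/s6.png",cv2.resize(p[135:195,160:230],None,fx=10,fy=10,interpolation=cv2.INTER_NEAREST))
ys,xs=np.mgrid[140:195,165:225]
P=np.array([depthpt(i,u,v,d[v,u]) for u,v in zip(xs.ravel(),ys.ravel())])
t,q=tool();print(t);L=q.inv().apply(P-t)
ok=(abs(L[:,0])<.02)&(abs(L[:,1])>.03)&(abs(L[:,1])<.07)&(P[:,2]>.005)&(P[:,2]<.12)
a=(L*1000).round()[ok];print(a[np.argsort(-a[:,2])][:10])
```

```text
[ 0.57791662 -0.27205509 -0.02482935]
[[ 10.  68. -33.]
 [ 12. -48. -35.]
 [  2. -49. -36.]
 [ -9.  46. -36.]
 [ -7.  53. -37.]
 [  7. -48. -38.]
 [  1. -43. -38.]
 [-10.  51. -39.]
 [-10. -58. -39.]
 [ 13.  57. -40.]]
```

View pics/s6.png

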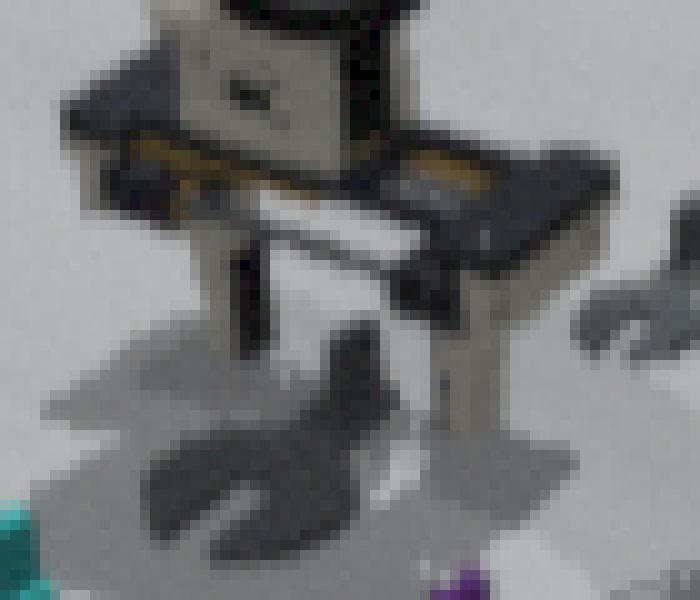

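The fingertips now straddle the tab at about z=0.013, clear of the tail. Next I close the jaws.

Call:
apply_moves --pt "0 0 0 0 0 0" --pt "0 0 0 0 0 0" --pt "0 0 0 0 0 0" --pt "0 0 0 0 0 0" --pt "0 0 0 0 0 0" --pt "0 0 0 0 0 0" --pt "0 0 0 0 0 0" --pt "0 0 0 0 0 0" --pt "0 0 0 0 0 0" --pt "0 0 0 0 0 0" --hand 1 --grip_force 58

```text
time_s: 7.55
tcp_pos: [0.5779, -0.272, -0.0248]
eef_rot: [-180.0, 0.1, -167.7]
contact_force: [0.1, 0.9, -0.8]
gripper_width: 0.0097
```

Call:
apply_moves --pt "0 0 -0.05 0 0 0" --pt "0 0 -0.15 0 0 0" --pt "0 0 -0.3 0 0 0" --pt "0 0 -0.4 0 0 0" --pt "0 0 -0.4 0 0 0" --pt "0 0 -0.4 0 0 0"

```text
time_s: 8.3
tcp_pos: [0.5769, -0.2717, 0.0543]
eef_rot: [180.0, 0.1, -167.7]
contact_force: [-0.1, 0.1, -3.7]
gripper_width: 0.01
```

Run:
```python
from h import *
s=status.get_state();print(s["tcp_pos"],s["gripper_width"])
for n in("scene","wrist"):
    p,d=imaging.capture(n);cv2.imwrite(f"pics/{n}7.png",p if n=="wrist" else cv2.resize(p[100:260,80:310],None,fx=3,fy=3,interpolation=cv2.INTER_CUBIC));np.save(f"pics/{n}7.npy",d)
i=imaging.camera_info("scene");d=np.load("pics/scene7.npy")
# disc plane: points with washer xy
ys,xs=np.mgrid[140:200,150:230]
P=np.array([depthpt(i,u,v,d[v,u]) for u,v in zip(xs.ravel(),ys.ravel())])
c=np.array([.6425,-.258]);k=(np.linalg.norm(P[:,:2]-c,axis=1)<.036)&(P[:,2]>.05)&(P[:,2]<.11)
Q=P[k];print(len(Q));A=np.c_[Q[:,:2]-c,np.ones(len(Q))];print(np.linalg.lstsq(A,Q[:,2],rcond=None)[0])
```

```text
[ 0.57687228 -0.27173611  0.0543352 ] 0.009998152979369743
174
[-0.02992925 -0.02285475  0.08622556]
```

View pics/scene7.png

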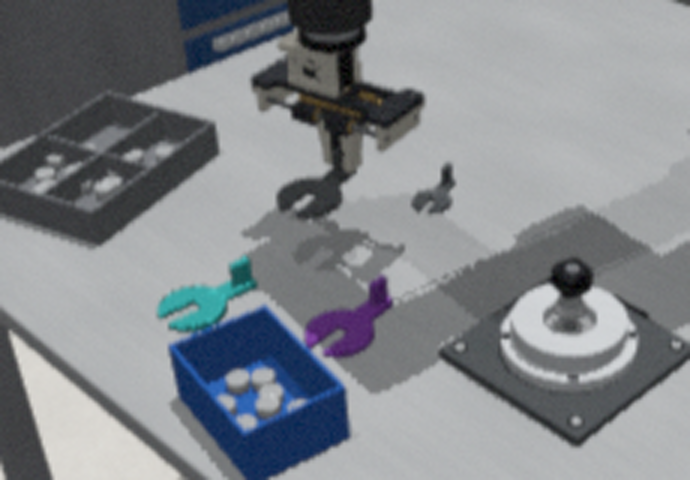

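View pics/wrist7.png

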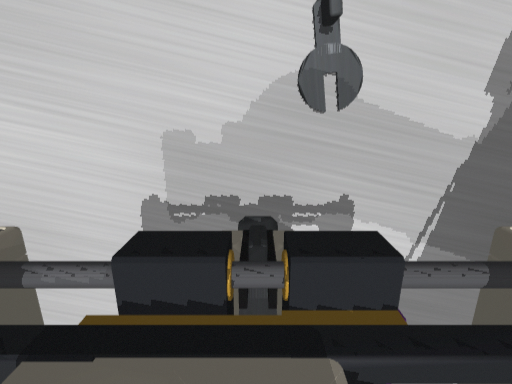

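Call:
apply_moves --pt "-0.05 0.1 -0.15 0 0 0" --pt "-0.12 0.3 -0.3 0 0 0" --pt "-0.2 0.5 -0.45 0 0 0" --pt "-0.3 0.7 -0.6 0 0 0" --pt "-0.4 0.9 -0.68 0 0 0" --pt "-0.4 1.0 -0.68 0 0 0" --pt "-0.4 1.0 -0.68 0 0 0"

```text
time_s: 9.28
tcp_pos: [0.6112, -0.0582, 0.1887]
eef_rot: [179.9, -0.1, -167.6]
contact_force: [0.3, -0.7, -3.5]
gripper_width: 0.0096
```

Call:
apply_moves --pt "-0.1 0.2 0 0 0 0" --pt "-0.2 0.4 0 0 0 0" --pt "-0.3 0.6 0 0 0 0" --pt "-0.4 0.75 0 0 0 0" --pt "-0.4 0.75 0 0 0 0" --pt "-0.4 0.75 0 0 0 0"

```text
time_s: 10.02
tcp_pos: [0.6565, 0.1043, 0.1875]
eef_rot: [180.0, -0.2, -167.7]
contact_force: [-0.2, -0.3, -3.4]
gripper_width: 0.0098
```

Run:
```python
from h import *
s=status.get_state();print(s["tcp_pos"],s["eef_rot"],s["joints"],s["gripper_width"])
i=imaging.camera_info("wrist");p,d=imaging.capture("wrist");cv2.imwrite("pics/w8.png",p);np.save("pics/w8.npy",d);np.save("pics/w8i.npy",i,allow_pickle=True)
p,d=imaging.capture("scene");cv2.imwrite("pics/s8.png",p)
```

```text
[0.65651865 0.10425062 0.18749667] [ 179.96045353   -0.22766224 -167.65295179] [ 2.57335125e+01  1.98276868e+01 -6.64407137e-01 -9.72054536e-02
 -6.97202541e+01 -1.03352682e+02] 0.009815420507484062
```

View pics/w8.png

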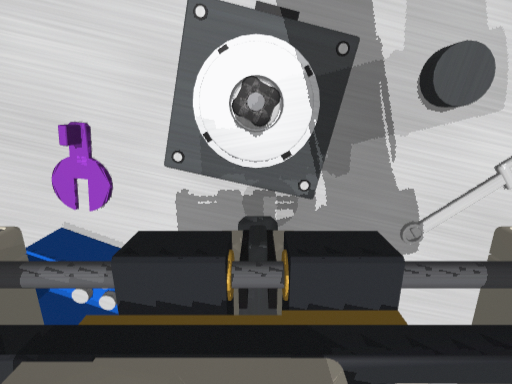

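Run:
```python
from h import *
p=cv2.imread("pics/w8.png");i=np.load("pics/w8i.npy",allow_pickle=True).item();d=np.load("pics/w8.npy")
c=cv2.resize(p[45:155,200:310],None,fx=5.4,fy=5.4,interpolation=cv2.INTER_CUBIC);cv2.imwrite("pics/w8c.png",c)
for n,P in(("top119",(256,101)),("q",(270,115)),("blank",(215,130)),("pallet",(196,100))): print(n,depthpt(i,*P,d[P[1],P[0]]).round(4))
```

```text
top119 [0.573  0.0848 0.1202]
q [0.5817 0.0992 0.1196]
blank [0.6097 0.0461 0.0541]
pallet [0.583  0.0159 0.0306]
```

View pics/w8c.png

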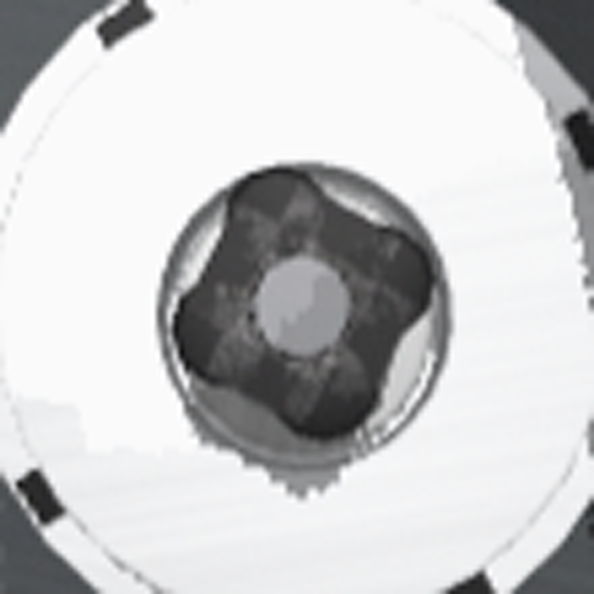

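Run:
```python
from h import *
p=cv2.imread("pics/w8.png");i=np.load("pics/w8i.npy",allow_pickle=True).item()
g=cv2.cvtColor(p,cv2.COLOR_BGR2GRAY)
def circ(W):
    for _ in range(4):
        A=np.c_[2*W,np.ones(len(W))];s=np.linalg.lstsq(A,(W**2).sum(1),rcond=None)[0];r_=np.sqrt(s[2]+s[0]**2+s[1]**2)
        e=np.abs(np.linalg.norm(W-s[:2],axis=1)-r_);W=W[e<max(.0015,2*np.median(e))]
    return s[:2],r_,len(W)
# radial scan outward from centre: pallet edge (bright->dark <125)
def scan(cx,cy,r0,r1,f,z):
    out=[]
    for a in np.radians(np.arange(0,360,2)):
        rr=np.arange(r0,r1,.25);us=(cx+rr*np.cos(a)).astype(np.float32);vs=(cy+rr*np.sin(a)).astype(np.float32)
        pr=cv2.remap(g,us[None],vs[None],cv2.INTER_LINEAR)[0].astype(float)
        k=f(pr)
        if k is not None: out.append(onplane(i,us[k],vs[k],z)[:2])
    return np.array(out)
def drop(pr):
    k=np.argmin(np.gradient(pr)); return k if np.gradient(pr)[k]<-8 else None
def rise(pr):
    k=np.argmax(np.gradient(pr)); return k if np.gradient(pr)[k]>8 else None
print("pallet",circ(scan(256,101,55,75,drop,.030)),"expect r .074")
print("flange",circ(scan(256,103,22,32,rise,.073)),"expect r .019")
print("cap",circ(scan(256,101.5,5,12,drop,.120)))
m=(g<75).astype(np.uint8);mm=np.zeros_like(m);mm[70:132,225:287]=m[70:132,225:287]
cs,_=cv2.findContours(mm,cv2.RETR_EXTERNAL,cv2.CHAIN_APPROX_NONE);c=max(cs,key=cv2.contourArea)
W=np.array([onplane(i,u,v,.118)[:2] for u,v in c[:,0]],np.float32)
cc,rr=cv2.minEnclosingCircle(W);print("grip enc",cc,rr)
cen=np.array([.5735,.0848])
rel=W-np.array(cc);ang=np.degrees(np.arctan2(rel[:,1],rel[:,0]));rad=np.linalg.norm(rel,axis=1)
ph=np.angle(np.sum(rad**4*np.exp(4j*np.radians(ang))))/4;print("corner phase deg",np.degrees(ph),"flat",np.degrees(ph)+45)
for a in range(-180,180,15):
    k=np.abs((ang-a+180)%360-180)<5;print(a,rad[k].max().round(4) if k.any() else None,end="; ")
```

```text
pallet (array([0.57310938, 0.08434513]), np.float64(0.07349309926647074), 153) expect r .074
flange (array([0.57397577, 0.0846149 ]), np.float64(0.027630906338977197), 132) expect r .019
cap (array([0.57336802, 0.08433994]), np.float64(0.007426440350592833), 172)
grip enc (0.5732351541519165, 0.08464723825454712) 0.0214175283908844
corner phase deg 30.569881777418324 flat 75.56988177741832
-180 0.0161; -165 0.0206; -150 0.021; -135 0.0206; -120 0.0172; -105 0.0164; -90 0.0174; -75 0.0208; -60 0.0213; -45 0.0207; -30 0.0173; -15 0.0164; 0 0.0184; 15 0.021; 30 0.0212; 45 0.02; 60 0.0168; 75 0.0155; 90 0.0168; 105 0.0201; 120 0.0213; 135 0.0196; 150 0.0168; 165 0.0154;
```

Call:
apply_moves --pt "0.25 0 0 0 0 0" --pt "0.5 0 0 0 0 0" --pt "0.75 0 0 0 0 0" --pt "1.0 0 0 0 0 0" --pt "1.0 0 0 0 0 0" --pt "1.0 0 0 0 0 0"

```text
time_s: 10.88
tcp_pos: [0.4617, 0.0609, 0.1897]
eef_rot: [179.9, -0.0, -167.7]
contact_force: [-0.1, -0.6, -3.0]
gripper_width: 0.0097
```

Run:
```python
from h import *
print(tool()[0],need([.4366,.0547,.06],-167.7)); print(status.get_state()["joints"])
```

```text
[0.46166307 0.06085857 0.18969817] [ 1.287e-01 -4.400e-03  6.485e-01  9.000e-04 -3.000e-04 -3.000e-04]
[ 3.17506064e+01  4.27766934e-01 -2.45497581e+01 -9.34342098e-02
 -6.50227369e+01 -1.09440589e+02]
```

Call:
apply_moves --pt "0.1 0 0.1 0 0 0" --pt "0.129 -0.004 0.3 0 0 0" --pt "0.129 -0.004 0.5 0 0 0" --pt "0.129 -0.004 0.65 0 0 0" --pt "0.129 -0.004 0.69 0 0 0" --pt "0.129 -0.004 0.69 0 0 0" --pt "0.129 -0.004 0.69 0 0 0"

```text
time_s: 11.75
tcp_pos: [0.4377, 0.0552, 0.0528]
eef_rot: [179.9, 0.1, -167.7]
contact_force: [0.8, -0.7, -3.0]
gripper_width: 0.0096
```

Run:
```python
from h import *
s=status.get_state();print(s["tcp_pos"],s["eef_rot"],s["contact_force"])
i=imaging.camera_info("scene");p,d=imaging.capture("scene");np.save("pics/s9.npy",d);cv2.imwrite("pics/s9.png",cv2.resize(p[140:260,190:330],None,fx=5.5,fy=5,interpolation=cv2.INTER_CUBIC))
t=s["tcp_pos"];u=np.array([.977,.213]);c=t[:2]+.0648*u
ys,xs=np.mgrid[150:250,200:320]
P=np.array([depthpt(i,a,b,d[b,a]) for a,b in zip(xs.ravel(),ys.ravel())])
print("c",c,proj(i,[*c,.07]))
k=(np.linalg.norm(P[:,:2]-c,axis=1)<.034)&(P[:,2]>.058)&(P[:,2]<.085)
Q=P[k];L=(Q[:,:2]-c);a=L@u;b=L@np.array([-.213,.977]);print(len(Q));print(np.linalg.lstsq(np.c_[a,b,np.ones(len(a))],Q[:,2],rcond=None)[0])
```

```text
[0.4377089  0.05524696 0.05282963] [ 1.79896540e+02  8.72654107e-02 -1.67722946e+02] [ 0.7908128  -0.71533851 -2.96227877]
c [0.5010185  0.06904936] (np.float64(280.6154299787964), np.float64(189.34868764990983))
78
[-0.03327047  0.00703207  0.08300384]
```

View pics/s9.png

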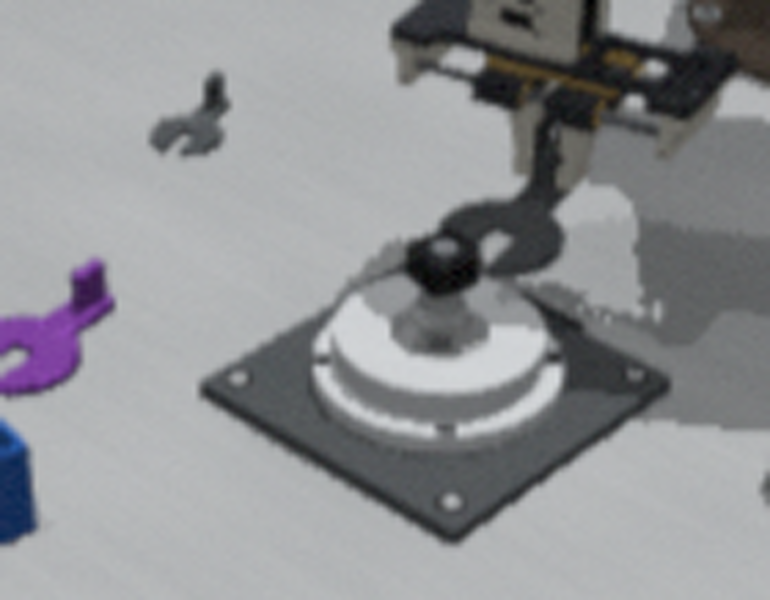

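Call:
apply_moves --pt "0 0 0.02 0 -0.01 0" --pt "0 0 0.03 0 -0.022 0" --pt "0 0 0.03 0 -0.022 0" --pt "0 0 0.03 0 -0.022 0"

```text
time_s: 12.3
tcp_pos: [0.4376, 0.0554, 0.0471]
eef_rot: [179.9, 2.1, -167.7]
contact_force: [0.2, 0.3, -2.8]
gripper_width: 0.0097
```

```bash
cat > lev.py <<'E'
from h import *
s=status.get_state();print(s["tcp_pos"],s["eef_rot"],s["contact_force"],s["gripper_width"])
i=imaging.camera_info("scene")
t=s["tcp_pos"];u=np.array([.977,.213]);c=t[:2]+.0635*u
ys,xs=np.mgrid[150:250,200:320];Q=[]
for n in range(3):
    p,d=imaging.capture("scene")
    P=np.array([depthpt(i,a,b,d[b,a]) for a,b in zip(xs.ravel(),ys.ravel())])
    k=(np.linalg.norm(P[:,:2]-c,axis=1)<.034)&(P[:,2]>t[2]+.0185)&(P[:,2]<t[2]+.045);Q.append(P[k])
Q=np.vstack(Q);L=(Q[:,:2]-c);a=L@u;b=L@np.array([-.213,.977]);print(len(Q),np.linalg.lstsq(np.c_[a,b,np.ones(len(a))],Q[:,2],rcond=None)[0])
E
python3 lev.py
```

```text
[0.43763972 0.05537329 0.04705677] [ 179.88422191    2.09673853 -167.70630167] [ 0.23190114  0.311489   -2.84913661] 0.009660396777354481
456 [0.02951542 0.00276482 0.081188  ]
```

Call:
apply_moves --pt "0 0 0.03 0 0 0" --pt "0 0 0.06 0 0 0" --pt "0 0 0.07 0 0 0" --pt "0 0 0.07 0 0 0" --pt "0 0 0.07 0 0 0"

```text
time_s: 13.08
tcp_pos: [0.4384, 0.0556, 0.033]
eef_rot: [179.9, 2.1, -167.7]
contact_force: [0.2, 0.4, -3.7]
gripper_width: 0.0096
```

```bash
python3 lev.py
python3 - <<'E'
from h import *
p,d=imaging.capture("scene");cv2.imwrite("pics/s10.png",cv2.resize(p[150:240,230:320],None,fx=6.6,fy=6.6,interpolation=cv2.INTER_CUBIC))
E
```

```text
[0.4384132  0.05558563 0.03304487] [ 179.88499718    2.09522896 -167.72060538] [ 0.18979633  0.36476565 -3.73246606] 0.009647074901244893
432 [-0.11845165  0.05656193  0.06510384]
```

View pics/s10.png

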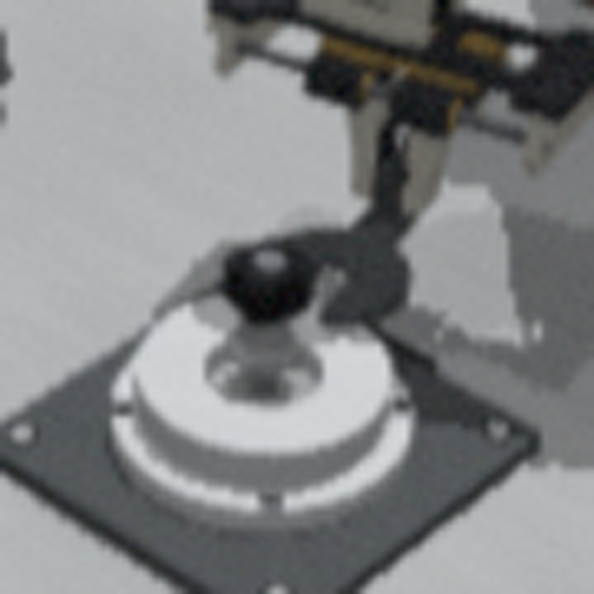

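Call:
apply_moves --pt "0 0 0.006 0 0 0" --pt "0 0 0.008 0 0 0" --pt "0 0 0.008 0 0 0"

```text
time_s: 13.65
tcp_pos: [0.4384, 0.0556, 0.0314]
eef_rot: [179.9, 2.1, -167.7]
contact_force: [0.3, 0.2, -3.2]
gripper_width: 0.0097
```

Call:
apply_moves --pt "0 0 0.005 0 0 0" --pt "0 0 0.005 0 0 0" --pt "0 0 0.005 0 0 0"

```text
time_s: 14.02
tcp_pos: [0.4384, 0.0556, 0.0304]
eef_rot: [179.9, 2.1, -167.7]
contact_force: [1.4, -0.4, -3.3]
gripper_width: 0.0093
```

Call:
apply_moves --pt "0 0 0.005 0 0 0" --pt "0 0 0.005 0 0 0" --pt "0 0 0.005 0 0 0"

```text
time_s: 14.4
tcp_pos: [0.4385, 0.0556, 0.0294]
eef_rot: [179.9, 2.1, -167.7]
contact_force: [-0.6, -0.6, -3.4]
gripper_width: 0.0098
```

Call:
apply_moves --pt "0 0 0.005 0 0 0" --pt "0 0 0.005 0 0 0" --pt "0 0 0.005 0 0 0"

```text
time_s: 14.78
tcp_pos: [0.4385, 0.0556, 0.0284]
eef_rot: [179.9, 2.1, -167.7]
contact_force: [-0.6, 0.4, -2.9]
gripper_width: 0.0097
```

Call:
apply_moves --pt "0 0 0.005 0 0 0" --pt "0 0 0.005 0 0 0" --pt "0 0 0.005 0 0 0"

```text
time_s: 15.15
tcp_pos: [0.4386, 0.0556, 0.0275]
eef_rot: [179.9, 2.1, -167.7]
contact_force: [0.0, -0.2, -2.6]
gripper_width: 0.0095
```

Run:
```python
from h import *
i=imaging.camera_info("top");p,d=imaging.capture("top");cv2.imwrite("pics/t11.png",cv2.resize(p[160:260,200:310],None,fx=6,fy=6,interpolation=cv2.INTER_CUBIC))
i=imaging.camera_info("scene");p,d=imaging.capture("scene")
print(tool()[0])
for v in range(182,200,2):
    print(v,[tuple(int(x) for x in (depthpt(i,u,v,d[v,u])*1000).round()) for u in range(270,294,3)])
```

```text
[0.43858323 0.05564841 0.02748031]
182 [(416, -46, -1), (414, -34, 4), (402, -29, -1), (394, -22, -1), (384, -15, -3), (451, 48, 63), (452, 61, 71), (448, 71, 73)]
184 [(426, -37, -1), (416, -31, -3), (412, -21, 0), (404, -13, 0), (397, -5, 0), (460, 55, 63), (451, 61, 62), (443, 67, 60)]
186 [(563, 73, 118), (560, 83, 122), (483, 35, 57), (483, 47, 63), (473, 53, 61), (464, 59, 59), (456, 66, 58), (443, 68, 53)]
188 [(570, 80, 118), (568, 90, 122), (497, 46, 61), (490, 53, 61), (483, 61, 62), (474, 67, 60), (470, 76, 62), (389, 31, -4)]
190 [(576, 84, 116), (574, 95, 120), (566, 101, 119), (497, 59, 60), (490, 67, 60), (487, 77, 64), (479, 83, 63), (470, 89, 60)]
192 [(589, 96, 121), (580, 100, 118), (572, 106, 117), (439, 16, -3), (491, 68, 53), (493, 82, 62), (487, 90, 62), (480, 97, 62)]
194 [(591, 98, 116), (582, 102, 113), (567, 102, 105), (447, 23, -3), (510, 83, 63), (502, 89, 61), (494, 95, 60), (487, 102, 61)]
196 [(590, 98, 107), (578, 99, 101), (572, 106, 102), (517, 76, 55), (520, 91, 65), (513, 98, 64), (501, 101, 59), (489, 104, 54)]
198 [(590, 98, 100), (575, 98, 91), (528, 73, 52), (536, 91, 65), (525, 95, 61), (518, 102, 61), (507, 106, 57), (436, 68, -3)]
```

View pics/t11.png

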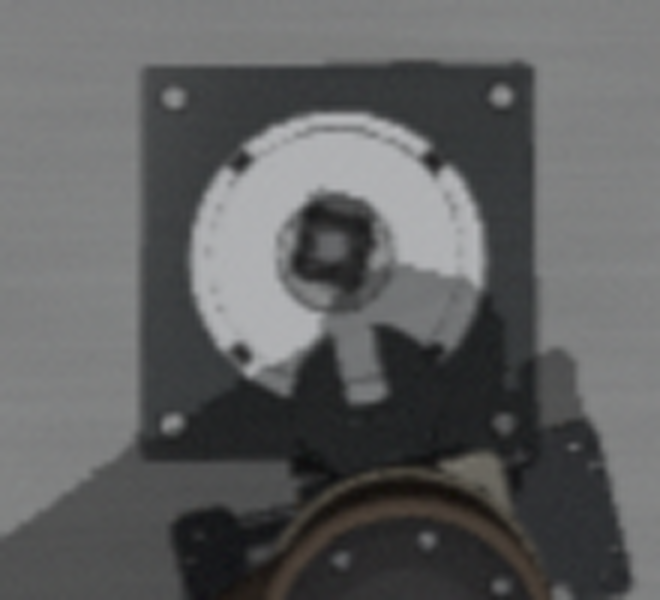

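Call:
apply_moves --pt "0 0 -0.012 0 0.01 0" --pt "0 0 -0.012 0 0.021 0" --pt "0 0 -0.012 0 0.023 0" --pt "0 0 -0.012 0 0.023 0"

```text
time_s: 15.75
tcp_pos: [0.4391, 0.0558, 0.0301]
eef_rot: [179.9, 0.1, -167.7]
contact_force: [-0.4, 0.7, 1.0]
gripper_width: 0.0099
```

Call:
apply_moves --pt "0 0 0.003 0 0 0" --pt "0 0 0.003 0 0 0" --pt "0 0 0.003 0 0 0"

```text
time_s: 16.12
tcp_pos: [0.439, 0.0558, 0.0297]
eef_rot: [179.9, 0.1, -167.7]
contact_force: [-2.6, 0.2, 5.7]
gripper_width: 0.0094
```

Call:
apply_moves --pt "0 0 -0.002 0 0 0" --pt "-0.02 -0.001 -0.002 0 0 0" --pt "-0.04 -0.002 -0.002 0 0 0" --pt "-0.07 -0.003 -0.002 0 0 0" --pt "-0.1 -0.003 -0.002 0 0 0" --pt "-0.1 -0.003 -0.002 0 0 0"

```text
time_s: 16.88
tcp_pos: [0.4598, 0.0597, 0.0301]
eef_rot: [179.9, 0.1, -167.7]
contact_force: [0.9, -1.7, -0.2]
gripper_width: 0.0096
```

Run:
```python
from h import *
s=status.get_state();print(s["tcp_pos"],s["contact_force"])
p,d=imaging.capture("top");cv2.imwrite("pics/t12.png",cv2.resize(p[175:245,215:290],None,fx=8,fy=8,interpolation=cv2.INTER_CUBIC))
p,d=imaging.capture("scene");cv2.imwrite("pics/s12.png",cv2.resize(p[165:245,225:315],None,fx=7,fy=7,interpolation=cv2.INTER_CUBIC))
print(need([.5099,.0707,.030],-167.7))
```

```text
[0.45979416 0.05974118 0.03006232] [ 0.88598609 -1.71635498 -0.15866227]
[-2.575e-01 -4.000e-04  1.300e-03  1.500e-03  1.800e-03 -1.000e-04]
```

View pics/t12.png

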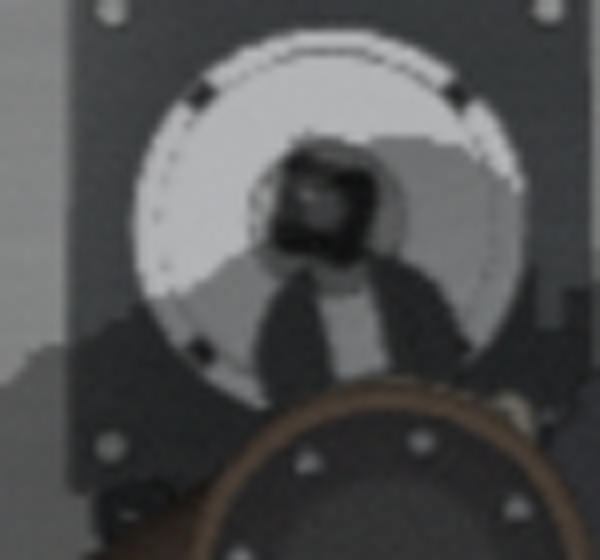

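View pics/s12.png

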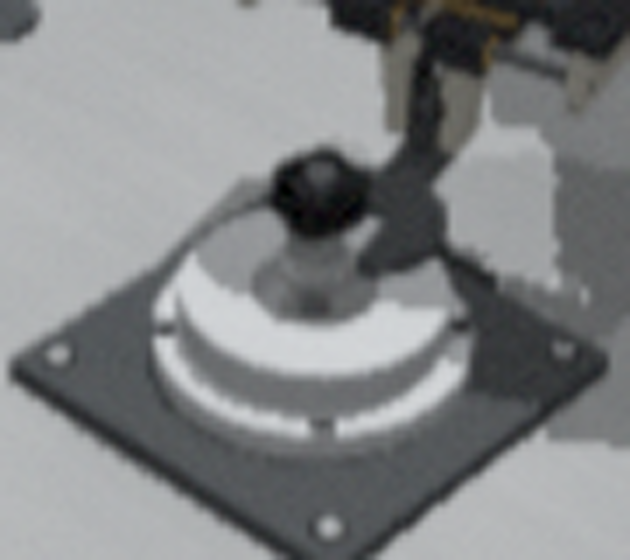

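Run:
```python
from h import *
i=imaging.camera_info("top")
p=cv2.resize(cv2.imread("pics/t12.png"),None,fx=1,fy=1);g=cv2.cvtColor(p,cv2.COLOR_BGR2GRAY).astype(int)
pts=[]
for y in range(300,372,8):
    r_=g[y];a=None
    xs=[x for x in range(290,420) if (r_[x]-95)*(r_[x+1]-95)<=0 and r_[x]!=r_[x+1]]
    if len(xs)>=2: pts.append(((xs[0]+xs[-1])/2,y,xs[-1]-xs[0]))
W=np.array([onplane(i,215-.44+x/8,175-.44+y/8,.063)[:2] for x,y,_ in pts]);print(pts)
l=cv2.fitLine(W.astype(np.float32),cv2.DIST_L2,0,.01,.01).ravel();dr=l[:2]*np.sign(l[0]);print(np.degrees(np.arctan2(dr[1],dr[0])))
u=np.array([.977,.213]);n=np.array([-.213,.977])
for S in([.5732,.0845],):
    print("stud offset left of slot axis (mm)",[(np.dot(np.array(S)-w,n)*1000).round(2) for w in W])
print("dock centre in top cam", onplane(i,215-.44+328/8,175-.44+220/8,.03))
```

```text
[(347.0, 300, 44), (347.0, 308, 48), (350.5, 316, 49), (352.5, 324, 47), (353.5, 332, 47), (354.5, 340, 47), (356.5, 348, 45), (359.5, 356, 47), (359.5, 364, 45)]
11.090335
stud offset left of slot axis (mm) [np.float64(-1.62), np.float64(-2.28), np.float64(-1.71), np.float64(-1.66), np.float64(-1.97), np.float64(-2.28), np.float64(-2.23), np.float64(-1.83), np.float64(-2.49)]
dock centre in top cam [0.57547102 0.08729073 0.03      ]
```

Run:
```python
from h import *
i=imaging.camera_info("top")
g=cv2.cvtColor(cv2.imread("pics/top0.png"),cv2.COLOR_BGR2GRAY)
out=[]
for a in np.radians(np.arange(0,360,2)):
    rr=np.arange(19,30,.1);us=(256.3+rr*np.cos(a)).astype(np.float32);vs=(203.3+rr*np.sin(a)).astype(np.float32)
    pr=cv2.remap(g,us[None],vs[None],cv2.INTER_LINEAR)[0].astype(float);k=np.argmin(np.gradient(pr));out.append(onplane(i,us[k],vs[k],.03)[:2])
W=np.array(out)
for _ in range(4):
    A=np.c_[2*W,np.ones(len(W))];s=np.linalg.lstsq(A,(W**2).sum(1),rcond=None)[0];r_=np.sqrt(s[2]+s[0]**2+s[1]**2)
    e=np.abs(np.linalg.norm(W-s[:2],axis=1)-r_);W=W[e<max(.0015,2*np.median(e))]
print("pallet top cam",s[:2],r_,len(W))
S=s[:2];n=np.array([-.213,.977])
print("off vs wrist stud",np.dot(S-np.array([.5732,.0845]),n))
s=status.get_state();print(s["time_s"],s["tcp_pos"],s["contact_force"])
```

```text
pallet top cam [0.57374171 0.08691637] 0.07308066744379621 148
off vs wrist stud 0.0022454085841155536
16.975 [0.45956848 0.05980897 0.03010381] [ 0.71354816 -0.25801013 -1.41655791]
```

In the top camera the slot axis and the stud agree to about 0.2 mm. Next I slide on in.

Call:
apply_moves --pt "-0.02 0 0 0 0 0" --pt "-0.05 0 0 0 0 0" --pt "-0.08 0 0 0 0 0" --pt "-0.11 0 0 0 0 0" --pt "-0.14 0 0 0 0 0" --pt "-0.15 0 0 0 0 0" --pt "-0.15 0 0 0 0 0"

```text
time_s: 17.85
tcp_pos: [0.4895, 0.0664, 0.0301]
eef_rot: [179.9, 0.2, -167.7]
contact_force: [0.2, -1.5, -2.5]
gripper_width: 0.0097
```

Call:
apply_moves --pt "-0.015 0 0 0 0 0" --pt "-0.03 0 0 0 0 0" --pt "-0.045 0 0 0 0 0" --pt "-0.06 0 0 0 0 0" --pt "-0.07 0 0 0 0 0" --pt "-0.07 0 0 0 0 0"

```text
time_s: 18.6
tcp_pos: [0.5036, 0.0695, 0.0302]
eef_rot: [179.9, 0.2, -167.7]
contact_force: [1.1, 0.6, -2.0]
gripper_width: 0.0095
```

Call:
apply_moves --pt "-0.008 0 0 0 0 0" --pt "-0.016 0 0 0 0 0" --pt "-0.02 0 0 0 0 0" --pt "-0.02 0 0 0 0 0"

```text
time_s: 19.1
tcp_pos: [0.5077, 0.0705, 0.0302]
eef_rot: [179.8, 0.3, -167.7]
contact_force: [0.9, 1.3, -3.6]
gripper_width: 0.0095
```

Call:
apply_moves --pt "-0.004 0 0 0 0 0" --pt "-0.006 0 0 0 0 0" --pt "-0.006 0 0 0 0 0"

```text
time_s: 19.48
tcp_pos: [0.5089, 0.0707, 0.0302]
eef_rot: [179.8, 0.3, -167.7]
contact_force: [0.6, 0.2, -2.9]
gripper_width: 0.0096
```

Call:
apply_moves --pt "-0.004 0 0 0 0 0" --pt "-0.005 0 0 0 0 0" --pt "-0.005 0 0 0 0 0"

```text
time_s: 19.85
tcp_pos: [0.5093, 0.0708, 0.0301]
eef_rot: [179.9, 0.2, -167.7]
contact_force: [-5.3, -0.0, 1.5]
gripper_width: 0.0097
```

Call:
apply_moves --pt "-0.004 0 0 0 0 0" --pt "-0.005 0 0 0 0 0" --pt "-0.005 0 0 0 0 0"

```text
time_s: 20.23
tcp_pos: [0.5093, 0.0707, 0.0301]
eef_rot: [179.9, 0.1, -167.7]
contact_force: [-7.1, 1.0, 3.8]
gripper_width: 0.0097
```

Contact at the predicted home position (7 N at TCP x=0.5093). Next I release, lift off and check.

Call:
apply_moves --pt "0.001 0 0 0 0 0" --pt "0.001 0 0 0 0 0" --pt "0.001 0 0 0 0 0" --pt "0.001 0 0 0 0 0" --pt "0.001 0 0 0 0 0" --pt "0.001 0 0 0 0 0" --pt "0.001 0 0 0 0 0" --pt "0.001 0 0 0 0 0" --hand -1

```text
time_s: 21.22
tcp_pos: [0.5091, 0.0707, 0.0301]
eef_rot: [179.9, 0.1, -167.7]
contact_force: [0.3, 0.0, -0.4]
gripper_width: 0.0837
```

Call:
apply_moves --pt "0 0 -0.1 0 0 0" --pt "0 0 -0.3 0 0 0" --pt "0 0 -0.55 0 0 0" --pt "0 0 -0.78 0 0 0" --pt "0 0 -0.78 0 0 0" --pt "0 0 -0.78 0 0 0"

```text
time_s: 21.98
tcp_pos: [0.5085, 0.0702, 0.1858]
eef_rot: [179.8, 0.1, -167.7]
contact_force: [-0.6, -0.7, 0.5]
gripper_width: 0.0875
```

Run:
```python
from h import *
s=status.get_state();print(s["tcp_pos"],s["contact_force"],s["moment"],s["joints"],s["gripper_width"])
i=imaging.camera_info("wrist")
print(need([.5732+.083,.0845+.019,.19],-167.7))
p,d=imaging.capture("scene");cv2.imwrite("pics/s13.png",cv2.resize(p[165:245,225:315],None,fx=7,fy=7,interpolation=cv2.INTER_CUBIC))
```

```text
[0.50847507 0.07023564 0.18578266] [-0.57471598 -0.66912731  0.49752457] [0.04002754 0.04715874 0.01403811] [  29.69595569    5.32810202  -19.8125174    -0.13963081  -64.70160506
 -107.35949115] 0.08751254177789593
[-7.571e-01  5.500e-03 -1.960e-02  1.900e-03  1.300e-03 -3.000e-04]
```

View pics/s13.png

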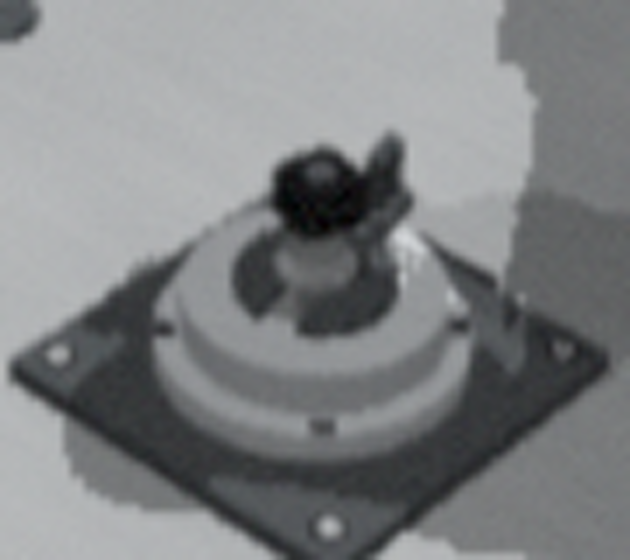

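Call:
apply_moves --pt "-0.25 0 -0.02 0 0 0" --pt "-0.5 0.005 -0.02 0 0 0" --pt "-0.75 0.005 -0.02 0 0 0" --pt "-0.76 0.005 -0.02 0 0 0" --pt "-0.76 0.005 -0.02 0 0 0"

```text
time_s: 22.65
tcp_pos: [0.6557, 0.103, 0.1871]
eef_rot: [179.9, -0.2, -167.7]
contact_force: [-1.0, 0.8, -0.3]
gripper_width: 0.0873
```

Run:
```python
from h import *
i=imaging.camera_info("wrist");p,d=imaging.capture("wrist");cv2.imwrite("pics/w14.png",p);np.save("pics/w14i.npy",i,allow_pickle=True);np.save("pics/w14.npy",d)
cv2.imwrite("pics/w14c.png",cv2.resize(p[20:170,180:330],None,fx=4,fy=4,interpolation=cv2.INTER_CUBIC))
g=cv2.cvtColor(p,cv2.COLOR_BGR2GRAY)
print(tool()[0])
for P in [(.5732,.0845,.063),(.5732-.066*.977,.0845-.066*.213,.093)]: print(proj(i,P))
```

```text
[0.65548453 0.10298256 0.18799605]
(np.float64(256.66405687405836), np.float64(104.56198458684281))
(np.float64(256.5412045924472), np.float64(25.4125069804831))
```

View pics/w14c.png

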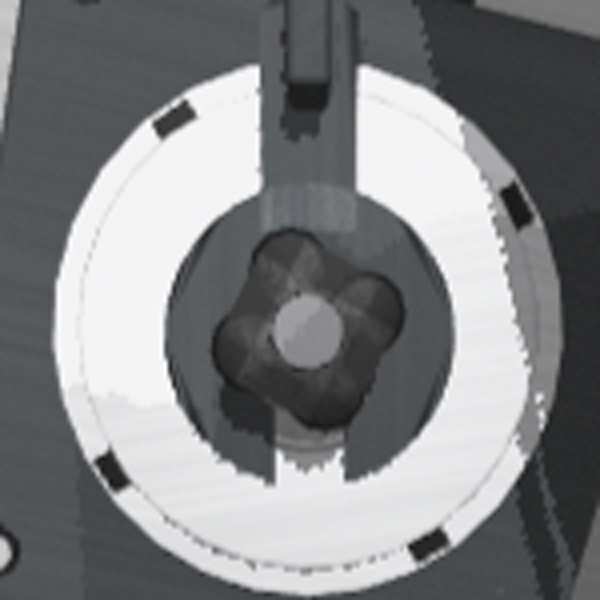

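Run:
```python
from h import *
p=cv2.imread("pics/w14.png");i=np.load("pics/w14i.npy",allow_pickle=True).item();d=np.load("pics/w14.npy")
g=cv2.cvtColor(p,cv2.COLOR_BGR2GRAY)
def circ(W,t):
    for _ in range(6):
        A=np.c_[2*W,np.ones(len(W))];s=np.linalg.lstsq(A,(W**2).sum(1),rcond=None)[0];r_=np.sqrt(s[2]+s[0]**2+s[1]**2)
        e=np.abs(np.linalg.norm(W-s[:2],axis=1)-r_);W=W[e<max(t,2*np.median(e))]
    return s[:2],r_,len(W)
def scan(cx,cy,r0,r1,sg,z,angs):
    out=[]
    for a in np.radians(angs):
        rr=np.arange(r0,r1,.2);us=(cx+rr*np.cos(a)).astype(np.float32);vs=(cy+rr*np.sin(a)).astype(np.float32)
        gr=sg*np.gradient(cv2.remap(g,us[None],vs[None],cv2.INTER_LINEAR)[0].astype(float));k=np.argmax(gr)
        if gr[k]>5: out.append(onplane(i,us[k],vs[k],z)[:2])
    return np.array(out)
A=np.r_[np.arange(-50,60,2),np.arange(125,230,2)]
print("washer",circ(scan(257,104,30,45,1,.063,A),.0008))
print("pallet",circ(scan(257,102,55,72,-1,.03,np.arange(0,360,2)),.0008))
print("cap",circ(scan(257.2,102.5,5,12,-1,.120,np.arange(0,360,3)),.0006), depthpt(i,257,102,d[102,257]))
# grip silhouette: depth-based
ys,xs=np.mgrid[70:135,225:290]
P=np.array([depthpt(i,u,v,d[v,u]) for u,v in zip(xs.ravel(),ys.ravel())])
k=(P[:,2]>.1);W=np.array([onplane(i,u,v,.118)[:2] for u,v in zip(xs.ravel()[k],ys.ravel()[k])],np.float32)
c,r_=cv2.minEnclosingCircle(W);print("grip",c,r_)
rel=W-np.array(c);z=rel[:,0]+1j*rel[:,1];print("corner phase",np.degrees(np.angle(np.sum(z**4)))/4)
```

```text
washer (array([0.57328368, 0.08475238]), np.float64(0.0379441890276783), 108)
pallet (array([0.57304374, 0.08439653]), np.float64(0.07343651493998422), 143)
cap (array([0.5733314 , 0.08445595]), np.float64(0.007392240330674213), 118) [0.57281312 0.08472629 0.12021049]
grip (0.5742862820625305, 0.08637696504592896) 0.032856762409210205
corner phase 29.750426839459355
```

The washer origin is 0.4 mm from the stud and lies flat. The knob flats lie at 75° (mod 90), so I swing the wrist to yaw 75°, which leaves about 300° of clockwise travel.

Call:
apply_moves --pt "0.2 -0.003 0 0 0 -0.11" --pt "0.42 -0.003 0 0 0 -0.22" --pt "0.42 -0.003 0 0 0 -0.33" --pt "0.42 -0.003 0 0 0 -0.44" --pt "0.42 -0.003 0 0 0 -0.55" --pt "0.42 -0.003 0 0 0 -0.66" --pt "0.42 -0.003 0 0 0 -0.77" --pt "0.42 -0.003 0 0 0 -0.88" --pt "0.42 -0.003 0 0 0 -0.9" --pt "0.42 -0.003 0 0 0 -0.9"

```text
time_s: 23.95
tcp_pos: [0.573, 0.0845, 0.1885]
eef_rot: [179.9, 0.1, -86.9]
contact_force: [0.0, 0.4, 0.2]
gripper_width: 0.088
```

Call:
apply_moves --pt "0 0 0 0 0 -0.11" --pt "0 0 0 0 0 -0.22" --pt "0 0 0 0 0 -0.33" --pt "0 0 0 0 0 -0.44" --pt "0 0 0 0 0 -0.55" --pt "0 0 0 0 0 -0.66" --pt "0 0 0 0 0 -0.77" --pt "0 0 0 0 0 -0.88" --pt "0 0 0 0 0 -0.9" --pt "0 0 0 0 0 -0.9"

```text
time_s: 25.2
tcp_pos: [0.5729, 0.0844, 0.1885]
eef_rot: [-179.9, 0.1, -6.1]
contact_force: [0.1, -0.6, 0.4]
gripper_width: 0.0877
```

Call:
apply_moves --pt "0 0 0 0 0 -0.11" --pt "0 0 0 0 0 -0.22" --pt "0 0 0 0 0 -0.33" --pt "0 0 0 0 0 -0.44" --pt "0 0 0 0 0 -0.55" --pt "0 0 0 0 0 -0.66" --pt "0 0 0 0 0 -0.77" --pt "0 0 0 0 0 -0.88" --pt "0 0 0 0 0 -0.9" --pt "0 0 0 0 0 -0.9"

```text
time_s: 26.45
tcp_pos: [0.5729, 0.0844, 0.1886]
eef_rot: [-179.9, -0.1, 74.6]
contact_force: [-0.5, -0.2, 0.4]
gripper_width: 0.0874
```

Run:
```python
from h import *
s=status.get_state();print(s["joints"],s["moment"],need([.5732,.0845,.10],75),need([.5732,.0845,.0605],75))
```

```text
[ 27.61239091  11.67809741 -11.74191572  -0.15839937 -66.60482283
 137.07887705] [-0.14968994  0.06247816  0.00255756] [ 1.000e-04  2.100e-03  4.428e-01 -1.300e-03 -1.000e-03 -4.100e-03] [-2.000e-04  2.500e-03  6.403e-01 -1.300e-03 -1.000e-03 -4.100e-03]
```

Call:
apply_moves --pt "0 0.002 0.2 0 0 -0.004" --pt "0 0.002 0.4 0 0 -0.004" --pt "0 0.002 0.5 0 0 -0.004" --pt "0 0.002 0.58 0 0 -0.004" --pt "0 0.002 0.63 0 0 -0.004" --pt "0 0.002 0.64 0 0 -0.004" --pt "0 0.002 0.64 0 0 -0.004"

```text
time_s: 27.32
tcp_pos: [0.5735, 0.0847, 0.0611]
eef_rot: [-179.9, -0.1, 75.0]
contact_force: [-1.0, 0.2, -0.1]
gripper_width: 0.0883
```

Run:
```python
from h import *
s=status.get_state();print(s["tcp_pos"],s["eef_rot"],s["moment"])
p,d=imaging.capture("scene");cv2.imwrite("pics/s15.png",cv2.resize(p[150:240,225:325],None,fx=6.6,fy=6.6,interpolation=cv2.INTER_CUBIC))
p,d=imaging.capture("wrist");cv2.imwrite("pics/w15.png",p)
```

```text
[0.57353228 0.08473027 0.06105495] [-1.79922315e+02 -1.15150895e-01  7.49730930e+01] [-0.13711536  0.05108408 -0.01067468]
```

View pics/s15.png

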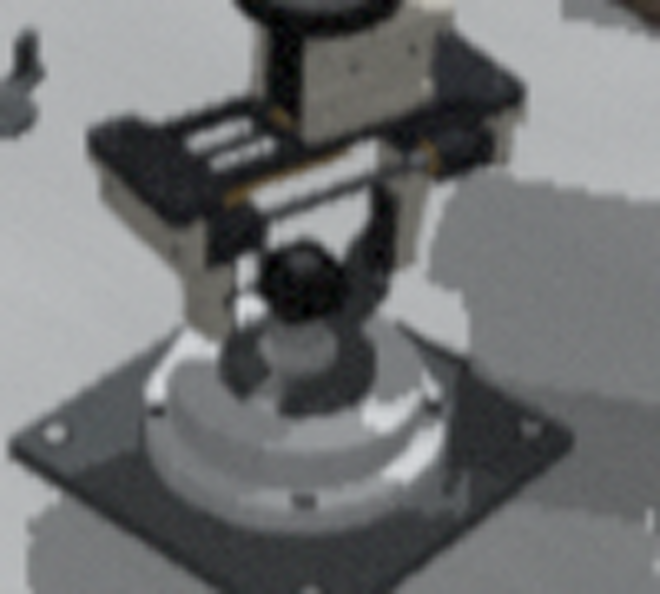

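View pics/w15.png

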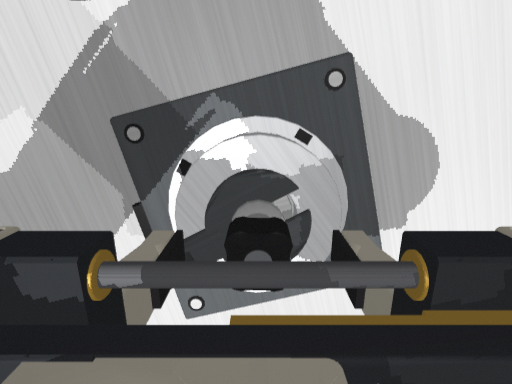

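The knob (258,250) is centred between the fingers and its sides are square to the jaws. Next I grip.

Call:
apply_moves --pt "0 0 0 0 0 0" --pt "0 0 0 0 0 0" --pt "0 0 0 0 0 0" --pt "0 0 0 0 0 0" --pt "0 0 0 0 0 0" --pt "0 0 0 0 0 0" --pt "0 0 0 0 0 0" --hand 1 --grip_force 45

```text
time_s: 28.3
tcp_pos: [0.5738, 0.0847, 0.0613]
eef_rot: [-180.0, -0.1, 75.0]
contact_force: [1.9, -1.1, -1.4]
gripper_width: 0.0349
```

Run:
```python
from h import *
s=status.get_state();print(s["tcp_pos"],s["contact_force"],s["moment"],s["gripper_width"])
```

```text
[0.57382747 0.08474365 0.06128389] [ 1.88447243 -1.09892234 -1.35265009] [-0.32282633 -0.38280785  0.01182713] 0.034901938196260765
```

Call:
apply_moves --pt "0 0 0.0005 0 0 0.1" --pt "0 0 0.001 0 0 0.2" --pt "0 0 0.0015 0 0 0.3" --pt "0 0 0.002 0 0 0.4" --pt "0 0 0.0025 0 0 0.5" --pt "0 0 0.003 0 0 0.6" --pt "0 0 0.0035 0 0 0.7" --pt "0 0 0.004 0 0 0.8" --pt "0 0 0.0045 0 0 0.9" --pt "0 0 0.005 0 0 1.0" --pt "0 0 0.005 0 0 1.0"

```text
time_s: 29.68
tcp_pos: [0.574, 0.0845, 0.0603]
eef_rot: [-179.9, 0.0, -15.0]
contact_force: [1.1, -2.4, -0.2]
gripper_width: 0.0347
```

```bash
cat > m.py <<'E'
from h import *
q=[];f=[]
s=status.get_state();print(s["time_s"],s["tcp_pos"].round(4),s["eef_rot"].round(2),s["contact_force"].round(2),s["moment"].round(3),round(s["gripper_width"],4),"q6",s["joints"][5].round(1))
E
python3 m.py
```

```text
29.675 [0.574  0.0845 0.0603] [-1.7988e+02  3.0000e-02 -1.4960e+01] [ 1.1  -2.43 -0.25] [-0.981 -0.604 -0.025] 0.0347 q6 47.5
```

Call:
apply_moves --pt "0 0 0.0005 0 0 0.1" --pt "0 0 0.001 0 0 0.2" --pt "0 0 0.0015 0 0 0.3" --pt "0 0 0.002 0 0 0.4" --pt "0 0 0.002 0 0 0.4"

```text
time_s: 30.3
tcp_pos: [0.5739, 0.0844, 0.0599]
eef_rot: [-179.9, 0.1, -50.7]
contact_force: [0.1, -2.2, 0.2]
gripper_width: 0.035
```

```bash
python3 m.py
```

```text
30.3 [0.5739 0.0844 0.0599] [-1.7993e+02  9.0000e-02 -5.0720e+01] [ 0.06 -2.25  0.24] [-0.653 -0.274 -0.022] 0.035 q6 11.8
```

Call:
apply_moves --pt "0 0 0.0005 0 0 0.1" --pt "0 0 0.0005 0 0 0.1" --pt "0 0 0.0005 0 0 0.1"

```text
time_s: 30.68
tcp_pos: [0.5739, 0.0843, 0.0598]
eef_rot: [-180.0, 0.1, -59.4]
contact_force: [0.7, -1.5, 0.1]
gripper_width: 0.0351
```

```bash
python3 m.py
```

```text
30.675 [0.5739 0.0843 0.0598] [-1.7995e+02  1.0000e-01 -5.9400e+01] [ 0.7  -1.49  0.09] [-0.634 -0.19   0.018] 0.0351 q6 3.1
```

Call:
apply_moves --pt "0 0 0.0005 0 0 0.1" --pt "0 0 0.0005 0 0 0.1" --pt "0 0 0.0005 0 0 0.1"

```text
time_s: 31.05
tcp_pos: [0.5738, 0.0843, 0.0597]
eef_rot: [-180.0, 0.1, -68.1]
contact_force: [0.6, -1.5, 0.4]
gripper_width: 0.0354
```

```bash
python3 m.py
```

```text
31.05 [0.5738 0.0843 0.0597] [-1.7997e+02  1.1000e-01 -6.8130e+01] [ 0.65 -1.51  0.42] [-0.546 -0.163  0.048] 0.0354 q6 -5.6
```

Call:
apply_moves --pt "0 0 0.0005 0 0 0.1" --pt "0 0 0.0005 0 0 0.1" --pt "0 0 0.0005 0 0 0.1"

```text
time_s: 31.42
tcp_pos: [0.5738, 0.0843, 0.0596]
eef_rot: [-180.0, 0.1, -76.9]
contact_force: [-0.2, -0.2, -0.1]
gripper_width: 0.0347
```

```bash
python3 m.py
```

```text
31.425 [0.5738 0.0843 0.0596] [-1.7999e+02  1.1000e-01 -7.6870e+01] [-0.25 -0.18 -0.06] [-0.564 -0.178  0.046] 0.0347 q6 -14.4
```

Call:
apply_moves --pt "0 0 0.0005 0 0 0.1" --pt "0 0 0.0005 0 0 0.1" --pt "0 0 0.0005 0 0 0.1"

```text
time_s: 31.8
tcp_pos: [0.5738, 0.0843, 0.0595]
eef_rot: [180.0, 0.1, -85.6]
contact_force: [0.2, -0.7, 0.0]
gripper_width: 0.0352
```

```bash
python3 m.py
```

```text
31.8 [0.5738 0.0843 0.0595] [ 1.7999e+02  1.1000e-01 -8.5610e+01] [ 0.21 -0.7   0.02] [-0.529 -0.109 -0.011] 0.0352 q6 -23.1
```

Call:
apply_moves --pt "0 0 0.0005 0 0 0.1" --pt "0 0 0.0005 0 0 0.1" --pt "0 0 0.0005 0 0 0.1"

```text
time_s: 32.17
tcp_pos: [0.5737, 0.0843, 0.0594]
eef_rot: [180.0, 0.1, -94.4]
contact_force: [-0.6, -1.7, 0.5]
gripper_width: 0.0348
```

```bash
python3 m.py
```

```text
32.175 [0.5737 0.0843 0.0594] [ 1.7997e+02  1.0000e-01 -9.4360e+01] [-0.61 -1.67  0.48] [-0.505 -0.051  0.092] 0.0348 q6 -31.9
```

Call:
apply_moves --pt "0 0 0.0005 0 0 0.1" --pt "0 0 0.0005 0 0 0.1" --pt "0 0 0.0005 0 0 0.1"

```text
time_s: 32.55
tcp_pos: [0.5738, 0.0843, 0.0593]
eef_rot: [180.0, 0.1, -103.1]
contact_force: [-0.9, -1.9, 0.4]
gripper_width: 0.0348
```

```bash
python3 m.py
```

```text
32.55 [0.5738 0.0843 0.0593] [ 1.7996e+02  1.0000e-01 -1.0310e+02] [-0.93 -1.92  0.41] [-0.47  -0.093  0.073] 0.0348 q6 -40.6
```

Call:
apply_moves --pt "0 0 0.0005 0 0 0.1" --pt "0 0 0.0005 0 0 0.1" --pt "0 0 0.0005 0 0 0.1"

```text
time_s: 32.92
tcp_pos: [0.5737, 0.0843, 0.0592]
eef_rot: [179.9, 0.1, -111.8]
contact_force: [0.1, -0.9, -0.1]
gripper_width: 0.0349
```

```bash
python3 m.py
```

```text
32.925 [0.5737 0.0843 0.0592] [ 1.7993e+02  9.0000e-02 -1.1185e+02] [ 0.08 -0.89 -0.15] [-0.471 -0.02  -0.017] 0.0349 q6 -49.4
```

```bash
sed -i 's/"q6"/"tq6",s["joint_torque"][5].round(4),"q6"/' m.py; python3 m.py
```

```text
32.925 [0.5737 0.0843 0.0592] [ 1.7993e+02  9.0000e-02 -1.1185e+02] [ 0.08 -0.89 -0.15] [-0.471 -0.02  -0.017] 0.0349 tq6 -0.059 q6 -49.4
```

Call:
apply_moves --pt "0 0 0.0005 0 0 0.1" --pt "0 0 0.0005 0 0 0.1" --pt "0 0 0.0005 0 0 0.1"

```text
time_s: 33.3
tcp_pos: [0.5737, 0.0843, 0.0591]
eef_rot: [179.9, 0.1, -120.6]
contact_force: [-0.1, -1.2, -0.0]
gripper_width: 0.035
```

```bash
python3 m.py
```

```text
33.3 [0.5737 0.0843 0.0591] [ 1.7992e+02  8.0000e-02 -1.2059e+02] [-0.14 -1.25 -0.02] [-0.434 -0.041  0.054] 0.035 tq6 -0.0589 q6 -58.1
```

Call:
apply_moves --pt "0 0 0.0005 0 0 0.1" --pt "0 0 0.0005 0 0 0.1" --pt "0 0 0.0005 0 0 0.1"

```text
time_s: 33.67
tcp_pos: [0.5736, 0.0843, 0.059]
eef_rot: [179.9, 0.1, -129.3]
contact_force: [0.2, -0.4, 0.5]
gripper_width: 0.0348
```

```bash
python3 m.py
```

```text
33.675 [0.5736 0.0843 0.059 ] [ 1.7991e+02  6.0000e-02 -1.2934e+02] [ 0.21 -0.39  0.54] [-0.392  0.097 -0.003] 0.0348 tq6 -0.059 q6 -66.8
```

Call:
apply_moves --pt "0 0 0.0005 0 0 0.1" --pt "0 0 0.0005 0 0 0.1" --pt "0 0 0.0005 0 0 0.1"

```text
time_s: 34.05
tcp_pos: [0.5736, 0.0843, 0.0589]
eef_rot: [179.9, 0.0, -138.1]
contact_force: [-0.7, -0.6, 0.2]
gripper_width: 0.0349
```

```bash
python3 m.py
```

```text
34.05 [0.5736 0.0843 0.0589] [ 1.7990e+02  4.0000e-02 -1.3808e+02] [-0.74 -0.55  0.22] [-0.324  0.213 -0.025] 0.0349 tq6 -0.0441 q6 -75.6
```

Call:
apply_moves --pt "0 0 0.0005 0 0 0.1" --pt "0 0 0.0005 0 0 0.1" --pt "0 0 0.0005 0 0 0.1"

```text
time_s: 34.42
tcp_pos: [0.5736, 0.0844, 0.0589]
eef_rot: [179.9, 0.0, -146.8]
contact_force: [-1.4, -0.3, 1.7]
gripper_width: 0.035
```

```bash
python3 m.py
```

```text
34.425 [0.5736 0.0844 0.0589] [ 1.7989e+02  3.0000e-02 -1.4684e+02] [-1.38 -0.29  1.66] [-0.276  0.313 -0.042] 0.035 tq6 0.0037 q6 -84.3
```

Call:
apply_moves --pt "0 0 0.0005 0 0 0.1" --pt "0 0 0.0005 0 0 0.1" --pt "0 0 0.0005 0 0 0.1"

```text
time_s: 34.8
tcp_pos: [0.5736, 0.0844, 0.0589]
eef_rot: [179.9, 0.0, -155.6]
contact_force: [-1.4, 0.7, 2.3]
gripper_width: 0.035
```

```bash
python3 m.py
```

```text
34.8 [0.5736 0.0844 0.0589] [ 1.7988e+02  2.0000e-02 -1.5559e+02] [-1.39  0.65  2.32] [-0.194  0.437 -0.109] 0.035 tq6 0.0741 q6 -93.1
```

Call:
apply_moves --pt "0 0 0.0005 0 0 0.1" --pt "0 0 0.0005 0 0 0.1" --pt "0 0 0.0005 0 0 0.1"

```text
time_s: 35.17
tcp_pos: [0.5736, 0.0845, 0.0589]
eef_rot: [179.9, 0.0, -164.4]
contact_force: [-2.1, 0.4, 3.2]
gripper_width: 0.0351
```

```bash
python3 m.py
```

```text
35.175 [0.5736 0.0845 0.0589] [ 1.7987e+02  1.0000e-02 -1.6436e+02] [-2.11  0.36  3.17] [-0.138  0.594 -0.121] 0.0351 tq6 0.1506 q6 -101.9
```

The bite shows clearly in the joint-6 torque: free at −0.059 N m, climbing from about yaw −138°. The tool is at −164.4° now, so the extra 45° ends near −184°. That leaves about 20° more.

Call:
apply_moves --pt "0 0 0 0 0 0.06" --pt "0 0 0 0 0 0.11" --pt "0 0 0 0 0 0.11" --pt "0 0 0 0 0 0.11"

```text
time_s: 35.67
tcp_pos: [0.5736, 0.0845, 0.0588]
eef_rot: [179.9, -0.0, -174.1]
contact_force: [-1.0, 1.3, 2.7]
gripper_width: 0.0354
```

```bash
python3 m.py
```

```text
35.675 [0.5736 0.0845 0.0588] [ 1.7987e+02 -1.0000e-02 -1.7409e+02] [-0.98  1.31  2.69] [-0.181  0.454  0.075] 0.0354 tq6 -0.0616 q6 -111.6
```

Joint-6 torque has dropped back, so I look before turning any further.

```bash
python3 - <<'E'
from h import *
i=imaging.camera_info("wrist");p,d=imaging.capture("wrist");cv2.imwrite("pics/w16.png",cv2.resize(p[130:330,150:360],None,fx=3.6,fy=2.9,interpolation=cv2.INTER_CUBIC));np.save("pics/w16.npy",d)
p,d=imaging.capture("scene");cv2.imwrite("pics/s16.png",cv2.resize(p[150:240,225:325],None,fx=6.6,fy=6.6,interpolation=cv2.INTER_CUBIC))
E
python3 m.py
```

```text
35.775 [0.5736 0.0844 0.0588] [ 1.7987e+02 -1.0000e-02 -1.7415e+02] [-1.47 -0.22  2.75] [-0.154  0.511  0.153] 0.0351 tq6 -0.0683 q6 -111.7
```

View pics/w16.png

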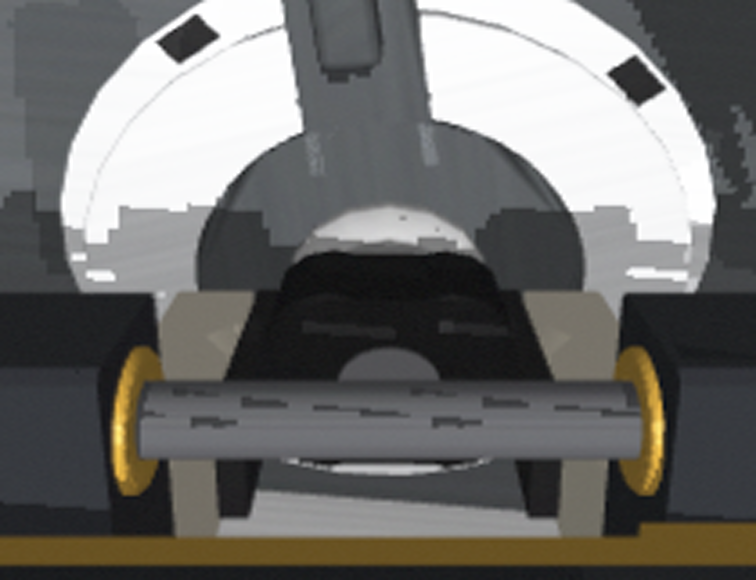

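View pics/s16.png

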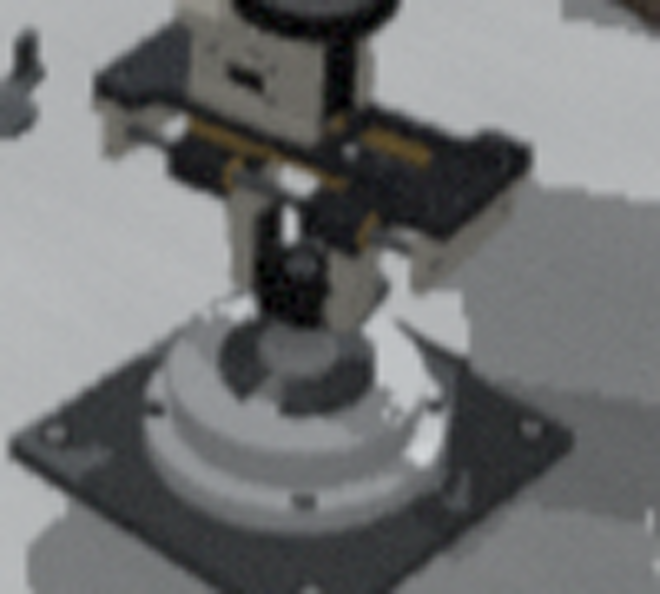

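```bash
cat > av.py <<'E'
from h import *
M=[];T=[]
for k in range(6):
    imaging.capture("top");s=status.get_state();M.append(np.r_[s["contact_force"],s["moment"]]);T.append(s["joint_torque"])
print(s["time_s"],s["tcp_pos"].round(4),s["eef_rot"][2].round(2),np.mean(M,0).round(3),"sd",np.std(M,0)[5].round(3),np.round(T,4)[-1],s["gripper_width"])
E
python3 av.py
```

```text
36.075 [0.5736 0.0845 0.0588] -174.23 [-1.556  0.322  2.641 -0.12   0.487  0.132] sd 0.031 [ -0.4902 -48.9852  23.9035   5.473    0.4146  -0.1423] 0.03485382314465696
```

Call:
apply_moves --pt "0 0 0 0 0 0.03" --pt "0 0 0 0 0 0.03"

```text
time_s: 36.33
tcp_pos: [0.5736, 0.0845, 0.0588]
eef_rot: [179.9, -0.0, -176.9]
contact_force: [-1.2, 0.8, 2.2]
gripper_width: 0.0351
```

```bash
python3 av.py
```

```text
36.625 [0.5736 0.0845 0.0588] -176.91 [-0.979  0.406  2.114 -0.143  0.49   0.172] sd 0.035 [ -0.5305 -49.0294  23.9024   5.4577   0.4045  -0.1727] 0.035204937577187984
```

Call:
apply_moves --pt "0 0 0 0 0 0.01" --pt "0 0 0 0 0 0.02" --pt "0 0 0 0 0 0.03"

```text
time_s: 37.0
tcp_pos: [0.5736, 0.0844, 0.0588]
eef_rot: [179.9, -0.0, -179.7]
contact_force: [-1.9, -0.1, 1.6]
gripper_width: 0.0351
```

```bash
python3 m.py; python3 av.py
```

```text
37.0 [0.5736 0.0844 0.0588] [ 1.7988e+02 -3.0000e-02 -1.7966e+02] [-1.88 -0.07  1.56] [-0.144  0.487  0.352] 0.0351 tq6 -0.1523 q6 -117.2
37.3 [0.5736 0.0845 0.0588] -179.61 [-1.189  0.392  2.257 -0.153  0.452  0.272] sd 0.052 [ -0.5576 -49.0961  23.9146   5.4168   0.3949  -0.2345] 0.03515957270897665
```

Call:
apply_moves --pt "0 0 0 0 0 0.02" --pt "0 0 0 0 0 0.04" --pt "0 0 0 0 0 0.05" --pt "0 0 0 0 0 0.05" --pt "0 0 0 0 0 0.05"

```text
time_s: 37.92
tcp_pos: [0.5736, 0.0845, 0.0588]
eef_rot: [179.9, -0.0, 175.9]
contact_force: [-1.2, 0.6, 0.9]
gripper_width: 0.0352
```

```bash
python3 m.py; python3 av.py
```

```text
37.925 [0.5736 0.0845 0.0588] [ 1.7987e+02 -4.0000e-02  1.7590e+02] [-1.21  0.64  0.94] [-0.109  0.435  0.272] 0.0352 tq6 -0.2679 q6 -121.6
38.225 [0.5736 0.0845 0.0588] 175.89 [-1.048  0.678  1.744 -0.062  0.446  0.263] sd 0.019 [ -0.7059 -49.251   23.9061   5.4555   0.3395  -0.2665] 0.03511548275590623
```

Two signs agree on a bite near yaw −136…−140°. The knob stopped sinking and Fz began to rise there, and the present 0.265 N m fits about 0.03 + 0.3·0.8. The turn past the bite is about 45°, so I let go.

Call:
apply_moves --pt "0 0 0 0 0 0" --pt "0 0 0 0 0 0" --pt "0 0 0 0 0 0" --pt "0 0 0 0 0 0" --pt "0 0 0 0 0 0" --pt "0 0 0 0 0 0" --pt "0 0 0 0 0 0" --hand -1

```text
time_s: 39.1
tcp_pos: [0.5736, 0.0845, 0.0588]
eef_rot: [179.9, -0.0, 175.9]
contact_force: [-0.6, 1.4, 0.2]
gripper_width: 0.0875
```

Call:
apply_moves --pt "0 0 -0.1 0 0 0" --pt "0 0 -0.3 0 0 0" --pt "0 0 -0.5 0 0 0" --pt "0 0 -0.65 0 0 0" --pt "0 0 -0.65 0 0 0" --pt "-0.3 0 -0.65 0 0 0" --pt "-0.42 0 -0.65 0 0 0" --pt "-0.42 0 -0.65 0 0 0" --pt "-0.42 0 -0.65 0 0 0"

```text
time_s: 40.22
tcp_pos: [0.6566, 0.078, 0.1877]
eef_rot: [179.9, -0.1, 175.9]
contact_force: [-0.1, 0.2, -0.2]
gripper_width: 0.0877
```

Run:
```python
from h import *
i=imaging.camera_info("wrist");p,d=imaging.capture("wrist");cv2.imwrite("pics/w17.png",p)
cv2.imwrite("pics/w17c.png",cv2.resize(p[20:170,180:330],None,fx=4,fy=4,interpolation=cv2.INTER_CUBIC))
g=cv2.cvtColor(p,cv2.COLOR_BGR2GRAY)
def circ(W,t):
    for _ in range(6):
        A=np.c_[2*W,np.ones(len(W))];s=np.linalg.lstsq(A,(W**2).sum(1),rcond=None)[0];r_=np.sqrt(s[2]+s[0]**2+s[1]**2)
        e=np.abs(np.linalg.norm(W-s[:2],axis=1)-r_);W=W[e<max(t,2*np.median(e))]
    return s[:2],r_,len(W)
def scan(cx,cy,r0,r1,sg,z,angs):
    out=[]
    for a in np.radians(angs):
        rr=np.arange(r0,r1,.2);us=(cx+rr*np.cos(a)).astype(np.float32);vs=(cy+rr*np.sin(a)).astype(np.float32)
        gr=sg*np.gradient(cv2.remap(g,us[None],vs[None],cv2.INTER_LINEAR)[0].astype(float));k=np.argmax(gr)
        if gr[k]>5: out.append(onplane(i,us[k],vs[k],z)[:2])
    return np.array(out)
u,v=proj(i,(.5732,.0845,.063));print(u,v)
print("washer",circ(scan(u,v,30,45,1,.063,np.arange(0,360,2)),.0008))
u,v=proj(i,(.5732,.0845,.03))
print("pallet",circ(scan(u,v,54,72,-1,.03,np.arange(0,360,2)),.0008))
u,v=proj(i,(.5732,.0845,.118));print("knob cap",circ(scan(u,v,5,12,-1,.117,np.arange(0,360,3)),.0006))
m=(g<75).astype(np.uint8);mm=np.zeros_like(m);a,b=int(u),int(v)
ys,xs=np.mgrid[b-35:b+35,a-35:a+35];P=np.array([depthpt(i,x,y,d[y,x]) for x,y in zip(xs.ravel(),ys.ravel())])
k=(P[:,2]>.1)&(np.linalg.norm(P[:,:2]-[.5735,.0847],axis=1)<.026);rel=P[k][:,:2]-[.5733,.0846];z=rel[:,0]+1j*rel[:,1];print("corner phase",np.degrees(np.angle(np.sum(z**4)))/4)
s=status.get_state();print(s["time_s"],s["tcp_pos"],s["contact_force"],s["gripper_width"])
p,d=imaging.capture("top");cv2.imwrite("pics/t17.png",p)
```

```text
257.77412852417496 105.28688344287215
washer (array([0.57330839, 0.08475054]), np.float64(0.037884513829849725), 140)
pallet (array([0.57319247, 0.08440732]), np.float64(0.07345165871896374), 142)
knob cap (array([0.57333151, 0.08443296]), np.float64(0.007379973482345218), 119)
corner phase 40.6302233212125
40.275 [0.65659645 0.07816288 0.18827927] [-0.04584219 -0.26394263 -0.26499447] 0.08754301499453732
```

View pics/w17c.png

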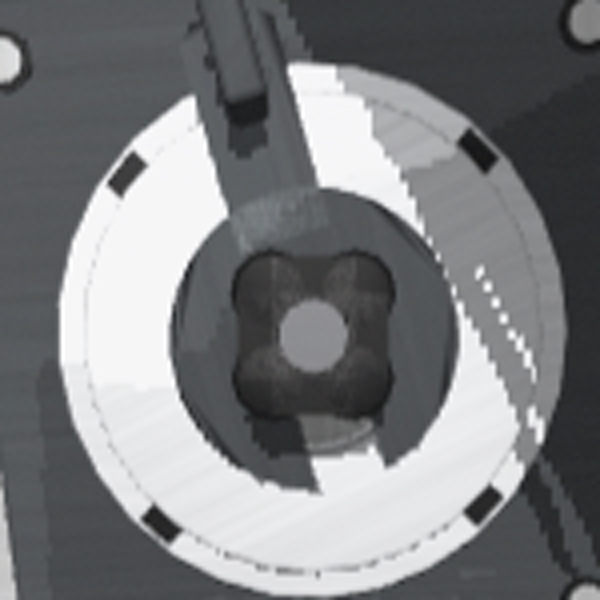

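View pics/t17.png

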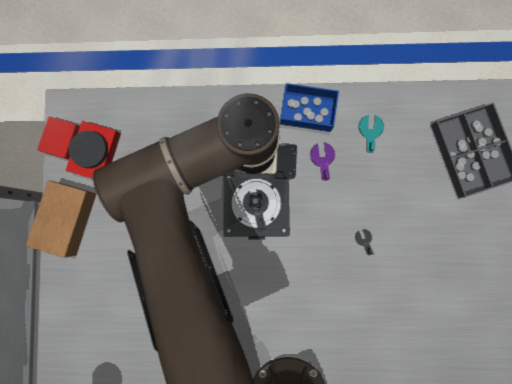

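The knob kept its angle after release (corner at 40.6°, tool 40.9° mod 90). The washer is home and flat and the bystanders look undisturbed, so I hand the job in.

Run:
```python
from plant import status, r
print(r.close_job()); print(status.get_state()["time_s"])
```

```text
the job is handed in; nothing more can be done
None
the job is handed in; nothing more can be done
```

The blank is clamped and the job was handed in at about 40 s, with no verdict reported. I put the larger grey washer on the blank, slid it home with about 7 N of contact, and wound the knob about 259° clockwise. I estimate that is about 45° past the bite, then let go and backed clear.

**Last checks:**
- **Washer:** its origin is 0.3–0.4 mm from the stud and knob axis in the final wrist picture. I took flatness from the picture and from its fitted radius of 37.9 mm, and did not measure tilt directly.
- **Knob:** it kept its angle after release, 40.6° measured against 40.9° for the tool. The torque before letting go was about 0.265 N m.
- **Pallet and bystanders:** the pallet circle measured unchanged. The small washer looked undisturbed in the top view, but the arm hid the bar end and wrench there, and I did not measure any bystander's position. I did not measure the blank on its own.

**What failed or disagreed:**
- **First grasp:** it closed on air, because the real fingertips are about 38 mm behind the reported TCP. I measured the offset and corrected for it.
- **Washer tilt in the grip:** the scene depth suggested it hung nose down, but touching the blank showed it was nearly level. I took the tilt correction out again.
- **Bite point:** the torque readings around it were confusing, with sign changes and slow creep. The point where the knob stopped sinking and the final torque suggest 44–54° past the bite, or 35–43 N. One torque slope would put it as low as about 30°, or 24–26 N. All of these are inside the 20–54 N band, but I could not measure the clamping force directly.

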